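# Rotate the lock-cylinder stock in the three-bin dispenser

### The job

Empty the old lock cylinders from every dispenser bin that holds any into the scoop: hold the scoop by its handle under the bin, work the bin's shutter with the scoop's cup only (raised between the shutter's two tabs: push in to open, draw back to shut), never with the fingers, and leave all shutters fully shut. Then stand the scoop, with all the old cylinders in it, upright in the middle of the rubber mat and let it go, and drop the new cylinders that stand on the bench into the shut bins from above (any bins). Leave the other things on the bench where they are.

Things in the scene. Friction and masses are not known exactly. Their poses are not given: they have to be found in the camera images.
- rack: grey metal dispenser fixed to the bench: three open-topped bins in a row, stand at the back. Origin on the bench under the middle bin's centre; z up, +x from its front to its back, +y towards bin 1 (nearest the robot). Bins 1, 2, 3 at y = +70, 0, -70 mm, x = 0: 50 x 50 mm inside, walls 3 mm, floor (shutter) at z = 117 mm, rim at z = 195 mm, front wall slotted. Below them open from the front to x = 57 mm.
- shutter_1 (a joint): steel slide shutter under bin 1: 0 = shut, 0.055 m = fully open. It slides along the dispenser's +x to open, -x to shut, and stays where it is left (friction about 1.5 N). Plate 60 mm wide, underside at z = 112 mm, reaching to x = -113 mm when shut, with a window in its front part that comes under the bin; the contents fall when it is nearly fully open.
- yoke_1 (a point): moves with shutter 1: point midway between its two hanging tabs (dispenser x = -55 mm when shut, 0 when open; z = 96 mm). Tabs: plates 36 mm wide in y, down to z = 78 mm, inner faces 50 mm before and behind this point along x. The cup (90 mm), brought in low and then raised until its rim is 85 to 95 mm high, sits between them with 5 mm play: push in to open, draw back to shut.
- shutter_2 (a joint): steel slide shutter under bin 2: 0 = shut, 0.055 m = fully open. It slides along the dispenser's +x to open, -x to shut, and stays where it is left (friction about 1.5 N). Plate 60 mm wide, underside at z = 112 mm, reaching to x = -113 mm when shut, with a window in its front part that comes under the bin; the contents fall when it is nearly fully open.
- yoke_2 (a point): moves with shutter 2: point midway between its two hanging tabs (dispenser x = -55 mm when shut, 0 when open; z = 96 mm). Tabs: plates 36 mm wide in y, down to z = 78 mm, inner faces 50 mm before and behind this point along x. The cup (90 mm), brought in low and then raised until its rim is 85 to 95 mm high, sits between them with 5 mm play: push in to open, draw back to shut.
- shutter_3 (a joint): steel slide shutter under bin 3: 0 = shut, 0.055 m = fully open. It slides along the dispenser's +x to open, -x to shut, and stays where it is left (friction about 1.5 N). Plate 60 mm wide, underside at z = 112 mm, reaching to x = -113 mm when shut, with a window in its front part that comes under the bin; the contents fall when it is nearly fully open.
- yoke_3 (a point): moves with shutter 3: point midway between its two hanging tabs (dispenser x = -55 mm when shut, 0 when open; z = 96 mm). Tabs: plates 36 mm wide in y, down to z = 78 mm, inner faces 50 mm before and behind this point along x. The cup (90 mm), brought in low and then raised until its rim is 85 to 95 mm high, sits between them with 5 mm play: push in to open, draw back to shut.
- scoop: scoop: open sheet-steel cup, outside 90 (x) x 84 (y) x 65 mm high, walls and floor 3 mm, with a cranked black bar handle towards its own -x. Origin at the centre of the cup's underside, z up out of the mouth. About 0.1 kg. Keep clear of the key cutter behind it: its board, 32 mm high, begins at world x = 0.55 (y -0.165 to 0.235) and a ball-ended lever juts out from it to about x = 0.52 near y = 0.05.
- scoop_grip (a point): grip point of the scoop's handle, 140 mm from the cup's centre along -x of the scoop and 75 mm above the cup's underside. The handle leaves the cup low (from 34 to 46 mm high), rises 99 to 115 mm from the cup's centre and ends in a level bar, 14 mm wide (y) and 18 mm high, that reaches to 177 mm from the cup's centre; the grip point is in that bar.
- mat: flat black rubber mat, 150 x 150 x 3 mm, fixed on the bench; origin at the centre of its underside.
- old_1_c (a point): brass lock cylinder, 35 mm across its flange and 30 mm tall, about 40 g; the point is its centre, half-way up; z is its own axis, up when it stands flange up. Old stock: if present it starts in bin 1.
- old_2_c (a point): brass lock cylinder, 35 mm across its flange and 30 mm tall, about 40 g; the point is its centre, half-way up; z is its own axis, up when it stands flange up. Old stock: if present it starts in bin 2.
- old_3_c (a point): brass lock cylinder, 35 mm across its flange and 30 mm tall, about 40 g; the point is its centre, half-way up; z is its own axis, up when it stands flange up. Old stock: if present it starts in bin 3.
- new_1_c (a point): brass lock cylinder, 35 mm across its flange and 30 mm tall, about 40 g; the point is its centre, half-way up; z is its own axis, up when it stands flange up. New stock: if present it starts standing flange up on the open bench at the right, beyond the mat.
- new_2_c (a point): brass lock cylinder, 35 mm across its flange and 30 mm tall, about 40 g; the point is its centre, half-way up; z is its own axis, up when it stands flange up. New stock: if present it starts standing flange up on the open bench at the right, beyond the mat.
- new_3_c (a point): brass lock cylinder, 35 mm across its flange and 30 mm tall, about 40 g; the point is its centre, half-way up; z is its own axis, up when it stands flange up. New stock: if present it starts standing flange up on the open bench at the right, beyond the mat.
- new_4_c (a point): brass lock cylinder, 35 mm across its flange and 30 mm tall, about 40 g; the point is its centre, half-way up; z is its own axis, up when it stands flange up. New stock: if present it starts standing flange up on the open bench at the right, beyond the mat.
- allen_key: bystander, to be left alone: hex key, 28 x 75 x 5 mm lying on the bench; origin at the centre of its underside.
- tape: bystander, to be left alone: tape measure, 34 x 72 x 58 mm lying on the bench; origin at the centre of its underside.

How it is judged:
On the way, in this order (a step that is already met when the one before it is completed fails the run):
1. all the old cylinders are in the scoop while it is held off the bench (x of old_1_c in the frame of scoop between -0.045 and 0.045 m and y of old_1_c in the frame of scoop between -0.042 and 0.042 m and z of old_1_c in the frame of scoop between 0 and 0.085 m and x of old_2_c in the frame of scoop between -0.045 and 0.045 m and y of old_2_c in the frame of scoop between -0.042 and 0.042 m and z of old_2_c in the frame of scoop between 0 and 0.085 m and x of old_3_c in the frame of scoop between -0.045 and 0.045 m and y of old_3_c in the frame of scoop between -0.042 and 0.042 m and z of old_3_c in the frame of scoop between 0 and 0.085 m and height (world z) of scoop above 0.01 m and contact force between the fingers and scoop above 0.5 N), for 0.2 s.
2. the scoop stands on the mat with all the old cylinders in it, let go, and all shutters are shut (x of old_1_c in the frame of scoop between -0.045 and 0.045 m and y of old_1_c in the frame of scoop between -0.042 and 0.042 m and z of old_1_c in the frame of scoop between 0 and 0.085 m and x of old_2_c in the frame of scoop between -0.045 and 0.045 m and y of old_2_c in the frame of scoop between -0.042 and 0.042 m and z of old_2_c in the frame of scoop between 0 and 0.085 m and x of old_3_c in the frame of scoop between -0.045 and 0.045 m and y of old_3_c in the frame of scoop between -0.042 and 0.042 m and z of old_3_c in the frame of scoop between 0 and 0.085 m and horizontal distance between scoop and mat below 0.035 m and height (world z) of scoop below 0.008 m and angle between scoop's own z axis and vertical below 0.1 rad and value of joint each of shutter_1, shutter_2, shutter_3 below 0.006 m and contact force between the fingers and scoop below 0.1 N), for 0.2 s.
At the end, for the whole second after the job is handed in: every old cylinder lies in the scoop's cup; the scoop stands upright (within 0.1 rad) and at rest on the mat, its cup's centre within 35 mm of the mat's centre; the three shutters are shut to within 6 mm; every new cylinder is in a bin of the dispenser (x of old_1_c in the frame of scoop between -0.045 and 0.045 m and y of old_1_c in the frame of scoop between -0.042 and 0.042 m and z of old_1_c in the frame of scoop between 0 and 0.085 m and x of old_2_c in the frame of scoop between -0.045 and 0.045 m and y of old_2_c in the frame of scoop between -0.042 and 0.042 m and z of old_2_c in the frame of scoop between 0 and 0.085 m and x of old_3_c in the frame of scoop between -0.045 and 0.045 m and y of old_3_c in the frame of scoop between -0.042 and 0.042 m and z of old_3_c in the frame of scoop between 0 and 0.085 m and horizontal distance between scoop and mat below 0.035 m and height (world z) of scoop below 0.008 m and angle between scoop's own z axis and vertical below 0.1 rad and value of joint each of shutter_1, shutter_2, shutter_3 below 0.006 m and x of new_1_c in the frame of rack between -0.03 and 0.03 m and y of new_1_c in the frame of rack between -0.1 and 0.1 m and z of new_1_c in the frame of rack between 0.12 and 0.225 m and x of new_2_c in the frame of rack between -0.03 and 0.03 m and y of new_2_c in the frame of rack between -0.1 and 0.1 m and z of new_2_c in the frame of rack between 0.12 and 0.225 m and x of new_3_c in the frame of rack between -0.03 and 0.03 m and y of new_3_c in the frame of rack between -0.1 and 0.1 m and z of new_3_c in the frame of rack between 0.12 and 0.225 m and x of new_4_c in the frame of rack between -0.03 and 0.03 m and y of new_4_c in the frame of rack between -0.1 and 0.1 m and z of new_4_c in the frame of rack between 0.12 and 0.225 m and linear speed of scoop below 0.02 m/s); the robot touches nothing.
It fails at once if a shutter is touched by the fingers (contact force between the fingers and shutter_1 above 1 N or contact force between the fingers and shutter_2 above 1 N or contact force between the fingers and shutter_3 above 1 N).
It fails at once if a bystander is shifted by more than 40 mm (distance of any of allen_key, tape from where it was at the start of the episode above 0.04 m).
Of old_1, old_2, old_3 only 2 to 3 are there at a start; the rules pass over those that are not, and their reading is None.
Of new_1, new_2, new_3, new_4 only 3 to 4 are there at a start; the rules pass over those that are not, and their reading is None.
At some moment in a run one of scoop may be knocked a few centimetres aside while the robot is not near it.
Once in a run the grip may slacken for a moment while it holds something.
It also fails if it takes over 210 s, if anything falls off the work surface, if the arm or the gripper's body presses on something with over 40 N, if the wrist force passes 120 N, or if a joint passes its speed limit or range.

### The arm

A 6-joint arm with a two-finger parallel gripper is mounted at the origin on a cart in front of the work surface, level with it; the furniture and walls round the work are solid. World frame = base frame: x ahead of the robot, y to its left, z up, the work surface at z = 0. Lengths are in m, angles in rad, forces in N, time in s.
With the tool pointing down it reaches from about 0.35 to 0.975 m from the base axis. Payload 4.9 kg.
Tool frame: the origin (TCP) lies at the very end of the fingers, on their centre line; the grasp point (between the pads) lies 19 mm behind it; z points along the fingers, y is the line along which they close (so a half turn about z gives the same grasp; the last joint's range is limited). The gripper opens to 85 mm and grips with 20 to 120 N. Pads are 22 mm wide; open, the fingers measure 114 mm over their backs; the gripper's body (76 mm by 85 mm) begins 54 mm behind the grasp point. The pads swing forward as they close: fully open they stand 13 mm farther back than shut.
Start: joints at [-1.288, 0.053, 1.613, -0, 1.476, -0.119], TCP at [0.244, -0.575, 0.231] pointing down, gripper open.
Joint ranges: [-3.01, 3.01], [-1.01, 2.22], [0.06, 2.58], [-1.02, 4.17], [0.09, 2.62], [-3.14, 3.14]. Speed limits (rad/s): [2.57, 2.57, 3.14, 3.14, 3.14, 3.14].

### API

Orientations are given as a rotation vector (axis times angle).
In Python, from station import ctrl, imaging gives the robot as it stands.
- The arm moves only by the tool play_rows, never from a script. Its argument "series" is a list of rows, each a list of 3 entries, a list of its own where there are three numbers: the opening, from 0 (shut) to 1 (fully open), then the shift along the tool's x, y, z each as a share of 0.05 m, from -1 to 1, then the turn, a rotation vector about the tool's x, y, z each as a share of 8 degrees, from -1 to 1. In form: [[grip, [dx, dy, dz], [ax, ay, az]], ...]. A call has 1 to 8 rows; each row shifts and turns the commanded pose from where the row before left it, along the tool's axes as they then stand; what a row does not reach is not made up. A row lasts 1/8 s, in which the tool goes at most 62.5 mm and 10.7 degrees, less where a joint would pass 70% of its speed; a pose out of reach is approached as far as the arm can. A call with a number of a shift or a turn outside -1 to 1 is refused whole. A call with a gripper value outside its range is refused whole. The fingers move at their own pace and stop on an object; "force" is the grip in N (left out, the last holds). Time passes only in rows, so rows that do not move let the fingers close. It gives the time, the measured TCP pose, the force, the opening and the grip force at its end, in the units of the state.
- ctrl.get_obs(): the state, without advancing time (a new reading comes with each control period).
- imaging.get_image(name): name is "scene" or "side" or "wrist"; returns a dict with "color" (480x640x3 uint8, blue, green, red), "fx", "fy", "cx", "cy" (pixels), "extrinsics" (4x4, takes a point from world to camera coordinates); the wrist camera has in their place "hand_eye" (4x4, takes a point from camera to tool coordinates, whose origin is the TCP and whose axes are the flange's). Camera axes: x right, y down, z forward; pixel columns grow to the right and rows downward; lengths in m; the calibration is good to about 2 mm. A picture is of the moment at which its call begins: read the wrist's pose just before it. There is no depth.
- ctrl.finish_job(): hands the job in; it is judged then, once.
The state is a dict: "t": time; "q": joint angles; "dq": joint speeds; "effort": joint torques, N m; "tool_pos": TCP position; "tool_rot": TCP orientation; "contact_force": force on the tool from outside, world axes, zero at the start; "wrist_torque": the same for the moment, N m; "opening": finger opening in m; "grip_force": force on a finger pad.
Only numpy, scipy, OpenCV 4.12 (cv2) and the standard library are available. Lean on these libraries where they do the work, as an engineer would, in place of code of your own. Each camera call takes 0.05 s, during which the arm holds its last target. There are 200 camera calls.

## Working session

There is one attempt and no reset: what is moved stays moved. The work goes in short steps, Python scripts to look and compute and a tool call to move; the robot and the scene stay as the last step left them, time stands still between calls to the robot, and variables do not carry over. Pictures are saved under pics/ and viewed, at most 14 in all, crops included, and the job is handed in when it is done.

Besides the shell and the picture viewer there is one more tool, called after ">>>" by a JSON object that holds its "fn" and its "kwargs", one argument or row to a line. play_rows: Moves the arm, as the interface text tells. Shift numbers are shares of 0.05 m and turn numbers shares of 8 degrees, none past 1 either way. Its arguments: {"type":"object","properties":{"series":{"type":"array"},"force":{"type":"number"}},"required":["series"]}

```bash
ls; mkdir -p pics; cat > h.py <<'E'
import numpy as np, cv2, json
from scipy.spatial.transform import Rotation as R
from station import ctrl, imaging
def cam(name):
    o=ctrl.get_obs(); d=imaging.get_image(name)
    K=np.array([[d['fx'],0,d['cx']],[0,d['fy'],d['cy']],[0,0,1]])
    if 'extrinsics' in d: E=np.array(d['extrinsics'])
    else:
        T=np.eye(4);T[:3,:3]=R.from_rotvec(o['tool_rot']).as_matrix();T[:3,3]=o['tool_pos']
        E=np.linalg.inv(T@np.array(d['hand_eye']))
    return d['color'],K,E
def save(name,fn):
    im,K,E=cam(name); cv2.imwrite(f'pics/{fn}.png',im); np.savez(f'pics/{fn}.npz',K=K,E=E); return im,K,E
def load(fn):
    d=np.load(f'pics/{fn}.npz'); return cv2.imread(f'pics/{fn}.png'),d['K'],d['E']
def proj(P,K,E):
    P=np.atleast_2d(P); c=(E[:3,:3]@P.T).T+E[:3,3]; p=(K@c.T).T; return p[:,:2]/p[:,2:]
def ray(uv,z,K,E):
    C=-E[:3,:3].T@E[:3,3]; d=E[:3,:3].T@np.linalg.inv(K)@np.array([uv[0],uv[1],1.]); return C+d*(z-C[2])/d[2]
def tri(obs):
    A=[];b=[]
    for uv,K,E in obs:
        C=-E[:3,:3].T@E[:3,3]; d=E[:3,:3].T@np.linalg.inv(K)@np.array([uv[0],uv[1],1.]); d/=np.linalg.norm(d)
        P=np.eye(3)-np.outer(d,d); A.append(P); b.append(P@C)
    return np.linalg.lstsq(np.vstack(A),np.hstack(b),rcond=None)[0]
E
python3 - <<'E'
from h import *
for n in ['scene','side','wrist']:
    im,K,E=save(n,n+'0'); print(n,K[0,0],-E[:3,:3].T@E[:3,3],E[2,:3])
o=ctrl.get_obs();print(R.from_rotvec(o['tool_rot']).as_matrix().round(3),o['opening'],o['contact_force'])
E
```

```text
pics
scene 519.8683394398803 [-0.4588854  -0.57945213  1.37329567] [ 0.55439719  0.31860976 -0.76885082]
side 517.5957384417601 [ 0.12189258 -1.19700928  0.56285489] [ 0.25312053  0.90167296 -0.3505936 ]
wrist 429.50411286112603 [ 0.30617148 -0.54804928  0.37244335] [-0.24419626 -0.10177101 -0.9643707 ]
[[ 0.92   0.391 -0.   ]
 [ 0.391 -0.92   0.002]
 [ 0.    -0.002 -1.   ]] 0.08541136711461914 [ 1.27427211  0.13882025 -0.27503737]
```

View pics/scene0.png

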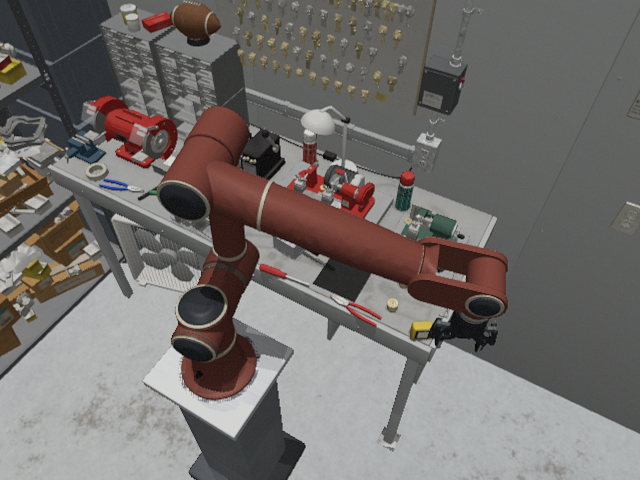

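View pics/side0.png

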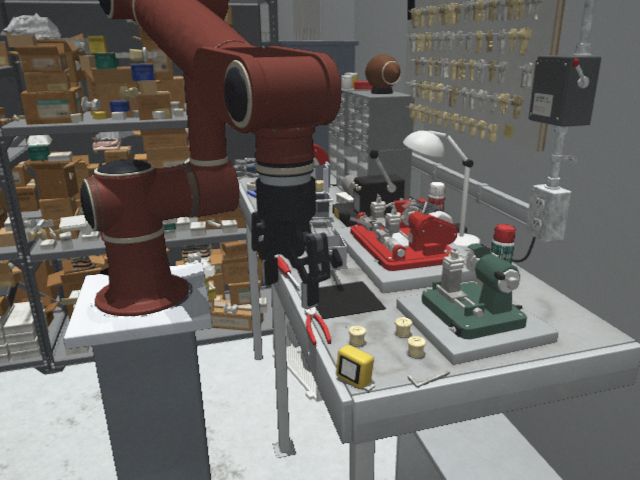

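Scene: three visible new cylinders (side px (357,336), (403,327), (416,347)), mat at (345,300); the arm hides the rack and scoop. I'll raise the arm and move it over the middle.

>>> {"fn": "play_rows", "kwargs": {
  "series": [
    [1, [0, 0, -1], [0, 0, 0]],
    [1, [0, 0, -1], [0, 0, 0]],
    [1, [0.3, -0.4, -0.8], [0, 0, 0]],
    [1, [0.6, -0.7, -0.4], [0, 0, 0]],
    [1, [0.7, -0.7, -0.4], [0, 0, 0]],
    [1, [0.7, -0.7, -0.4], [0, 0, 0]],
    [1, [0.7, -0.7, 0], [0, 0, 0]],
    [1, [0.7, -0.7, 0], [0, 0, 0]]
  ]
}}

```text
t: 1.15
tool_pos: [0.3388, -0.3219, 0.4314]
tool_rot: [3.078, 0.626, 0.001]
contact_force: [0.3, -0.2, 0.3]
opening: 0.0852
grip_force: 0.0
```

>>> {"fn": "play_rows", "kwargs": {
  "series": [
    [1, [0.7, -0.7, 0], [0, 0, 0]],
    [1, [0.7, -0.7, 0], [0, 0, 0]],
    [1, [0.7, -0.7, 0], [0, 0, 0]],
    [1, [0, 0, 0], [0, 0, 0]]
  ]
}}

```text
t: 1.65
tool_pos: [0.3947, -0.1833, 0.4315]
tool_rot: [3.077, 0.635, 0.001]
contact_force: [-0.2, -0.3, 0.5]
opening: 0.0853
grip_force: 0.0
```

```bash
python3 - <<'E'
from h import *
a=[save(n,n+'1')[0] for n in ['scene','side','wrist']]
cv2.imwrite('pics/c1.png',np.hstack([cv2.resize(a[1][100:400,160:560],(800,600))]))
E
```

```text
(no output)
```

View pics/wrist1.png

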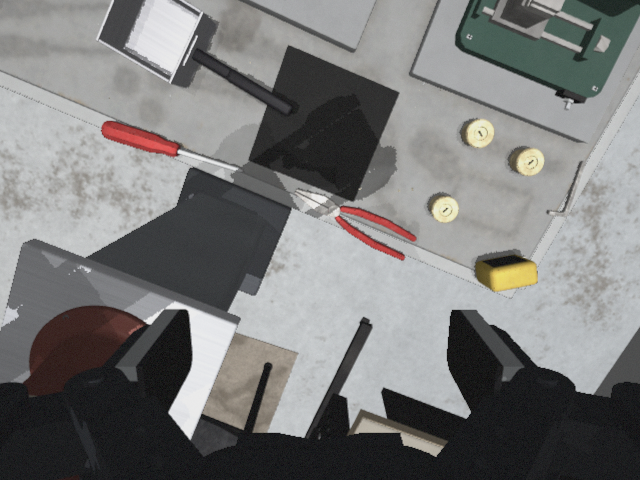

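View pics/c1.png

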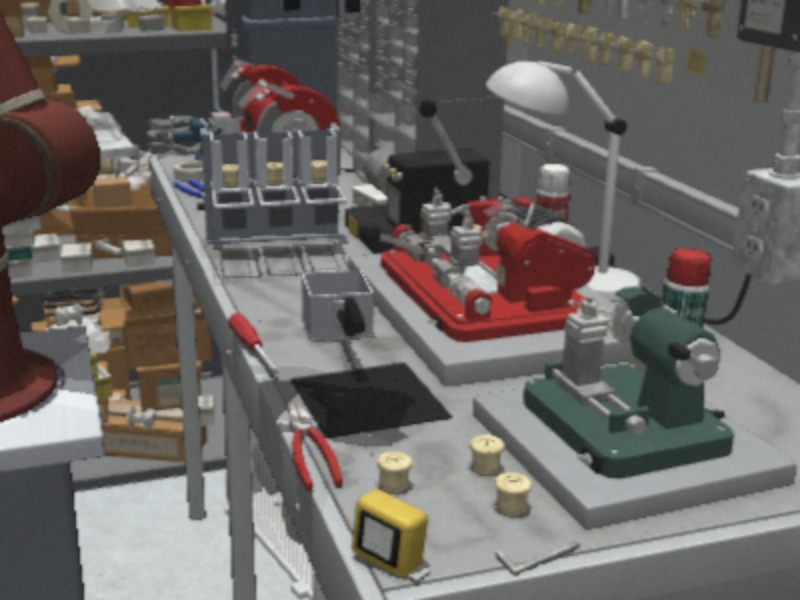

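Wrist view: scoop top-left with its handle end at (285,105), the mat (corners (289,46), (398,94), (352,200), (248,160)), three new cylinders at (479,133), (528,161), (444,208), and the tape, hex key and pliers. Side view: the rack faces −y, and brass shows in all three bins.

```bash
python3 - <<'E'
from h import *
im,K,E=load('wrist1')
for uv in [(289,46),(398,94),(352,200),(248,160)]: print('mat',ray(uv,.003,K,E).round(4))
for uv in [(479,133),(528,161),(444,208)]: print('new',ray(uv,.03,K,E).round(4))
for uv in [(206,12),(172,82),(97,38)]: print('rim',ray(uv,.065,K,E).round(4))
for uv in [(290,105)]: print('handle end',ray(uv,.084,K,E).round(4))
for uv in [(506,272),(560,212)]: print('tape,key',ray(uv,.0,K,E).round(4))
im,K,E=load('side1')
for uv in [(232,198),(270,197),(305,194)]: 
    u=(160+(uv[0]-0)*0,0)
# side crop px -> full: /2 + (160,100)
for n,uv in [('bin front L',(212,207)),('bin front R',(343,207))]:
    print(n,ray((uv[0]/2+160,uv[1]/2+100),.195,K,E).round(3))
E
```

```text
mat [ 0.527  -0.0879  0.003 ]
mat [ 0.5293 -0.2348  0.003 ]
mat [ 0.384  -0.2369  0.003 ]
mat [ 0.3787 -0.0901  0.003 ]
new [ 0.524  -0.3423  0.03  ]
new [ 0.5182 -0.4148  0.03  ]
new [ 0.4243 -0.346   0.03  ]
rim [ 0.5155 -0.0014  0.065 ]
rim [0.434  0.0103 0.065 ]
rim [0.4449 0.099  0.065 ]
handle end [ 0.4627 -0.1211  0.084 ]
tape,key [ 0.3754 -0.4792  0.    ]
tape,key [ 0.4795 -0.5037  0.    ]
bin front L [0.31  0.015 0.195]
bin front R [ 0.464 -0.031  0.195]
```

>>> {"fn": "play_rows", "kwargs": {
  "series": [
    [1, [0, 0, 0], [0, 0, -1]],
    [1, [0, 0, 0], [0, 0, -1]],
    [1, [0, 0, 0], [0, 0, -1]],
    [1, [0, 0, 0], [0, 0, -1]],
    [1, [0, 0, 0], [0, 0, -1]],
    [1, [0, 0, 0], [0, 0, -1]],
    [1, [0, 0, 0], [0, 0, -1]],
    [1, [0, 0, 0], [0, 0, -0.5]]
  ]
}}

```text
t: 2.8
tool_pos: [0.3935, -0.1872, 0.431]
tool_rot: [-2.352, -2.081, 0.001]
contact_force: [-0.4, -0.0, 0.9]
opening: 0.0855
grip_force: 0.0
```

>>> {"fn": "play_rows", "kwargs": {
  "series": [
    [1, [0.7, 0, 0], [0, 0, 0]],
    [1, [1, 0, 0], [0, 0, 0]],
    [1, [1, 0, 0], [0, 0, 0]],
    [1, [1, 0, 0], [0, 0, 0]],
    [1, [0.8, 0, 0], [0, 0, 0]],
    [1, [0, 0, 0], [0, 0, 0]]
  ]
}}

```text
t: 3.55
tool_pos: [0.4215, 0.0383, 0.431]
tool_rot: [-2.35, -2.084, 0.001]
contact_force: [0.0, -1.0, -0.4]
opening: 0.0854
grip_force: 0.0
```

```bash
python3 - <<'E'
from h import *
save('wrist','wrist2'); o=ctrl.get_obs(); print(o['tool_pos'],R.from_rotvec(o['tool_rot']).as_matrix().round(3),o['q'],o['t'])
E
```

```text
[0.42152485 0.03720052 0.43101513] [[ 0.121  0.993 -0.001]
 [ 0.993 -0.121 -0.   ]
 [-0.001 -0.001 -1.   ]] [-8.78648256e-02 -4.71154890e-01  1.73579152e+00 -5.75808927e-04
  1.87766576e+00  3.35443970e-02] 3.6
```

View pics/wrist2.png

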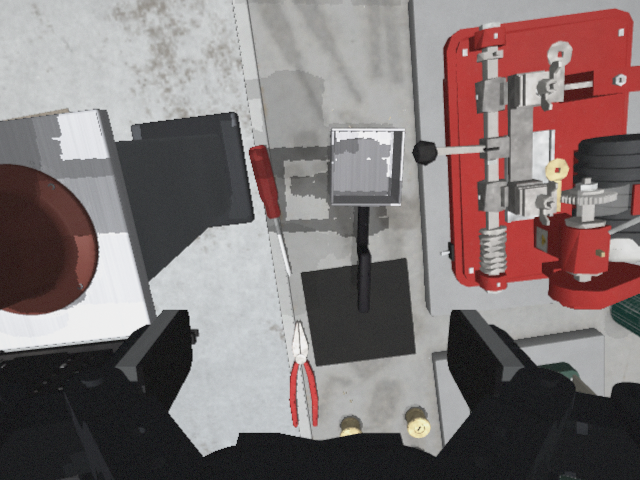

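Scoop rim corners at (332,129), (404,129), (402,206), (331,205); handle end at (363,311). The rack lies further ahead.

>>> {"fn": "play_rows", "kwargs": {
  "series": [
    [1, [0.7, 0, 0], [0, 0, 0]],
    [1, [1, 0, 0], [0, 0, 0]],
    [1, [1, 0, 0], [0, 0, 0]],
    [1, [1, 0, 0], [0, 0, 0]],
    [1, [0.8, 0, 0], [0, 0, 0]],
    [1, [0, 0, 0], [0, 0, 0]]
  ]
}}

```text
t: 4.35
tool_pos: [0.4497, 0.2609, 0.4302]
tool_rot: [-2.352, -2.082, 0.003]
contact_force: [0.0, 0.3, -0.4]
opening: 0.0855
grip_force: 0.0
```

```bash
python3 - <<'E'
from h import *
im,K,E=load('wrist2')
r=np.array([ray(p,.065,K,E) for p in [(332,129),(404,129),(402,206),(331,205)]]);print(r.round(4),r.mean(0))
for p in [(363,311)]: print('end',ray(p,.084,K,E))
save('wrist','wrist3'); o=ctrl.get_obs(); print(o['tool_pos'],o['t'])
E
```

```text
[[0.4435 0.0998 0.065 ]
 [0.5252 0.09   0.065 ]
 [0.5168 0.0011 0.065 ]
 [0.4325 0.0124 0.065 ]] [0.47949596 0.05082262 0.065     ]
end [ 0.45681596 -0.12043375  0.084     ]
[0.44960306 0.25990875 0.43061988] 4.4
```

View pics/wrist3.png

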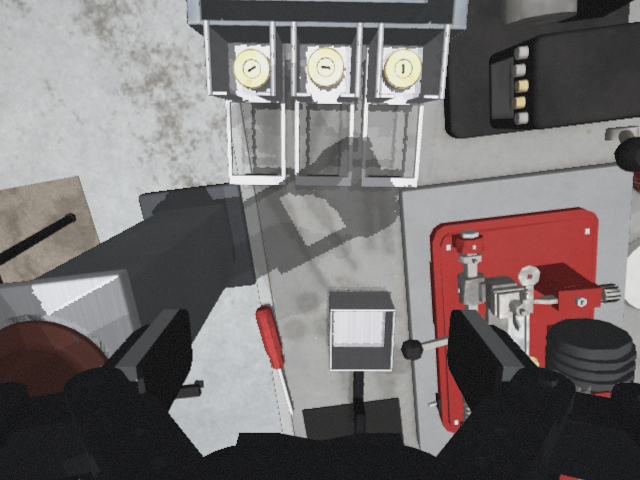

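Rack: shutter plate front corners at (229,185) and (418,186), bin rim front corners at (211,97) and (443,100), rear at (205,25) and (448,25). Old cylinders sit in all three bins.

```bash
python3 - <<'E'
from h import *
from scipy.optimize import least_squares
im,K,E=load('wrist3')
pts=[((229,185),(-.113,.1,.115)),((418,186),(-.113,-.1,.115)),((211,97),(-.028,.098,.195)),((443,100),(-.028,-.098,.195)),((205,25),(.028,.098,.195)),((448,25),(.028,-.098,.195))]
def f(p):
    c,s=np.cos(p[2]),np.sin(p[2]); P=np.array([[p[0]+c*a[0]-s*a[1],p[1]+s*a[0]+c*a[1],a[2]] for _,a in pts])
    return (proj(P,K,E)-np.array([u for u,_ in pts]))
r=least_squares(lambda p:f(p).ravel(),[.4,.45,1.5]);print(r.x,np.degrees(r.x[2]),f(r.x).round(1))
for (u,a) in pts: print(a,ray(u,a[2],K,E).round(4))
cv2.imwrite('pics/c3.png',cv2.resize(im[0:210,180:480],(800,560),interpolation=cv2.INTER_CUBIC))
E
```

```text
[0.46938119 0.37651525 1.44306178] 82.68134958183525 [[ 1.4  1.1]
 [ 0.   1.4]
 [-2.4  0.5]
 [ 0.6 -0.9]
 [-0.8 -1.4]
 [ 1.5  0.3]]
(-0.113, 0.1, 0.115) [0.3545 0.2785 0.115 ]
(-0.113, -0.1, 0.115) [0.5542 0.2532 0.115 ]
(-0.028, 0.098, 0.195) [0.3707 0.3614 0.195 ]
(-0.028, -0.098, 0.195) [0.5625 0.3356 0.195 ]
(0.028, 0.098, 0.195) [0.3762 0.4157 0.195 ]
(0.028, -0.098, 0.195) [0.569  0.3922 0.195 ]
```

View pics/c3.png

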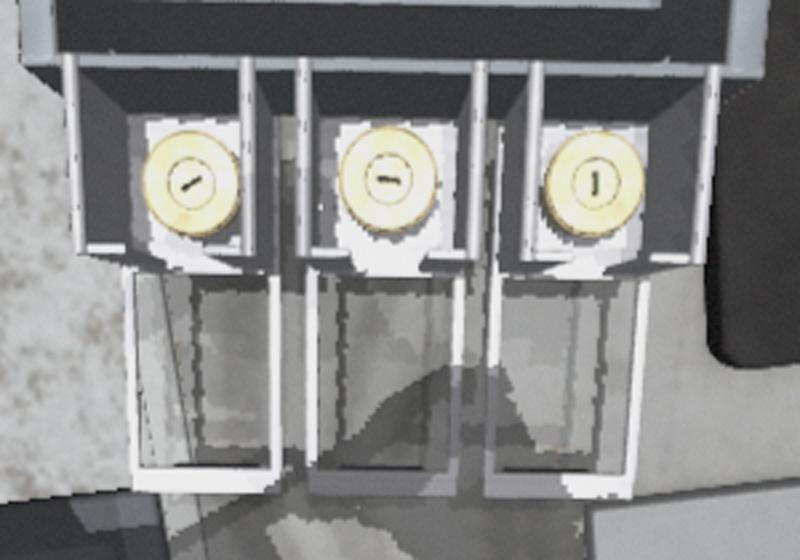

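Rack origin ≈ (0.469, 0.377), yaw 82.7° — matches the tool yaw (83.05°). Scoop centre ≈ (0.4795, 0.051), yaw ~83.2°. Going above the handle.

>>> {"fn": "play_rows", "kwargs": {
  "series": [
    [1, [-0.7, 0.1, 0], [0, 0, 0]],
    [1, [-1, 0.15, 0.2], [0, 0, 0]],
    [1, [-1, 0.15, 0.4], [0, 0, 0]],
    [1, [-1, 0.15, 0.8], [0, 0, 0]],
    [1, [-1, 0.15, 0.9], [0, 0, 0]],
    [1, [-1, 0.15, 0.9], [0, 0, 0]],
    [1, [-0.8, 0.15, 0.8], [0, 0, 0]],
    [1, [-0.3, 0.1, 0.4], [0, 0, 0]]
  ]
}}

```text
t: 5.4
tool_pos: [0.4596, -0.0777, 0.2168]
tool_rot: [-2.357, -2.073, 0.004]
contact_force: [0.1, -0.8, -0.1]
opening: 0.0853
grip_force: 0.0
```

>>> {"fn": "play_rows", "kwargs": {
  "series": [
    [1, [-0.1, 0, 0.5], [0, 0, 0]],
    [1, [0, 0, 0], [0, 0, 0]]
  ]
}}

```text
t: 5.65
tool_pos: [0.459, -0.0806, 0.1923]
tool_rot: [-2.354, -2.075, 0.004]
contact_force: [0.6, -0.3, 0.4]
opening: 0.0856
grip_force: 0.0
```

```bash
python3 - <<'E'
from h import *
save('wrist','wrist4'); o=ctrl.get_obs(); print(o['tool_pos'],R.from_rotvec(o['tool_rot']).as_matrix().round(4),o['t'])
E
```

```text
[ 0.46011251 -0.0802778   0.19403238] [[ 1.245e-01  9.922e-01 -1.500e-03]
 [ 9.922e-01 -1.245e-01  2.000e-04]
 [ 0.000e+00 -1.500e-03 -1.000e+00]] 5.7
```

View pics/wrist4.png

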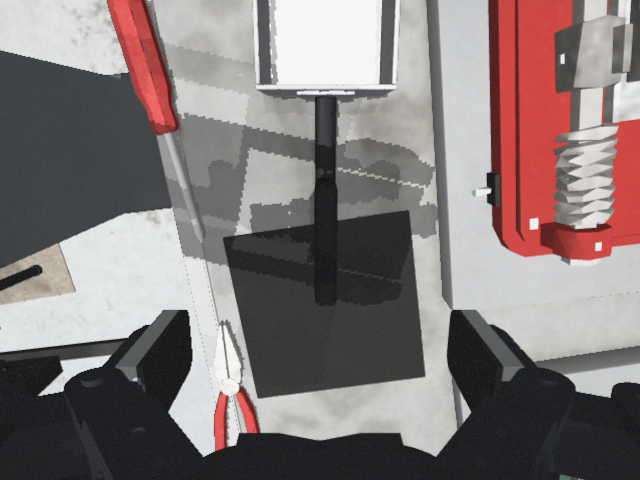

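Scoop is in place and aligned: back rim (254,88)–(398,88), handle bar (326,185)–(326,303).

```bash
python3 - <<'E'
from h import *
im,K,E=load('wrist4');o=ctrl.get_obs();M=R.from_rotvec(o['tool_rot']).as_matrix()
for p,z in [((254,88),.065),((398,88),.065),((326,303),.084),((326,185),.084)]:
    w=ray(p,z,K,E); print(p,w.round(4),(M.T@(w-o['tool_pos'])).round(4))
E
```

```text
(254, 88) [0.4314 0.0127 0.065 ] [ 0.0886 -0.0399  0.1291]
(398, 88) [0.516 0.002 0.065] [0.0886 0.0454 0.129 ]
(326, 303) [ 0.4579 -0.1208  0.084 ] [-0.0405  0.003   0.11  ]
(326, 185) [ 0.4669 -0.0471  0.084 ] [0.0337 0.0028 0.11  ]
```

>>> {"fn": "play_rows", "kwargs": {
  "series": [
    [1, [-0.2, 0.06, 0.6], [0, 0, 0]],
    [1, [0, 0, 0.9], [0, 0, 0]],
    [1, [0, 0, 0.8], [0, 0, 0]],
    [1, [0, 0, 0.4], [0, 0, 0]],
    [1, [0, 0, 0.06], [0, 0, 0]],
    [1, [0, 0, 0], [0, 0, 0]]
  ]
}}

```text
t: 6.45
tool_pos: [0.4641, -0.0897, 0.0582]
tool_rot: [2.351, 2.08, 0.002]
contact_force: [0.1, 0.3, 1.0]
opening: 0.0855
grip_force: 0.0
```

>>> {"fn": "play_rows", "kwargs": {
  "series": [
    [0, [0, 0, 0], [0, 0, 0]],
    [0, [0, 0, 0], [0, 0, 0]],
    [0, [0, 0, 0], [0, 0, 0]],
    [0, [0, 0, 0], [0, 0, 0]],
    [0, [0, 0, 0], [0, 0, 0]],
    [0, [0, 0, 0], [0, 0, 0]]
  ],
  "force": 100
}}

```text
t: 7.2
tool_pos: [0.4629, -0.0892, 0.0565]
tool_rot: [-2.352, -2.082, 0.0]
contact_force: [-0.8, -0.4, 2.1]
opening: 0.0122
grip_force: 97.5
```

>>> {"fn": "play_rows", "kwargs": {
  "series": [
    [0, [0, 0, -0.14], [0, 0, 0]],
    [0, [0, -0.4, 0], [0, 0, 0]],
    [0, [0.3, -0.6, 0], [0, 0, 0]],
    [0, [0.6, 0, 0], [0, 0, 0]],
    [0, [0.6, 0, 0], [0, 0, 0]],
    [0, [0.6, 0, 0], [0, 0, 0]],
    [0, [0.3, 0, 0], [0, 0, 0]],
    [0, [0, 0, 0], [0, 0, 0]]
  ]
}}

```text
t: 8.2
tool_pos: [0.4278, 0.0364, 0.0634]
tool_rot: [2.35, 2.084, -0.001]
contact_force: [0.6, 0.0, -0.7]
opening: 0.0122
grip_force: 97.6
```

```bash
cat > w.py <<'E'
from h import *
import sys
# cup pose in rack frame from TCP
def cup():
    o=ctrl.get_obs();M=R.from_rotvec(o['tool_rot']).as_matrix()
    c=o['tool_pos']+M@np.array([.142,0,0]); d=c-np.array([.4694,.3765,0]); a=1.4431
    return np.array([np.cos(a)*d[0]+np.sin(a)*d[1],-np.sin(a)*d[0]+np.cos(a)*d[1],o['tool_pos'][2]-.0565]),o,M
if __name__=='__main__':
    c,o,M=cup(); print('cup rack mm',(c*1e3).round(1),'yaw',np.degrees(np.arctan2(M[1,0],M[0,0])).round(2),'tilt',M[2,:2].round(4),'F',o['contact_force'].round(1),'op',o['opening'],o['grip_force'],o['t'])
E
python3 - <<'E'
from h import *
import w
c,o,M=w.cup();print(c,o['tool_pos'],M.round(3)[2])
im,K,E=save('side','side5')
cv2.imwrite('pics/c5.png',cv2.resize(im[130:310,200:400],(800,720))[:600])
save('wrist','wrist5')
E
```

```text
[-0.20062739 -0.00093188  0.00694155] [0.42778506 0.03640748 0.06344155] [-0. -0. -1.]
```

View pics/wrist5.png

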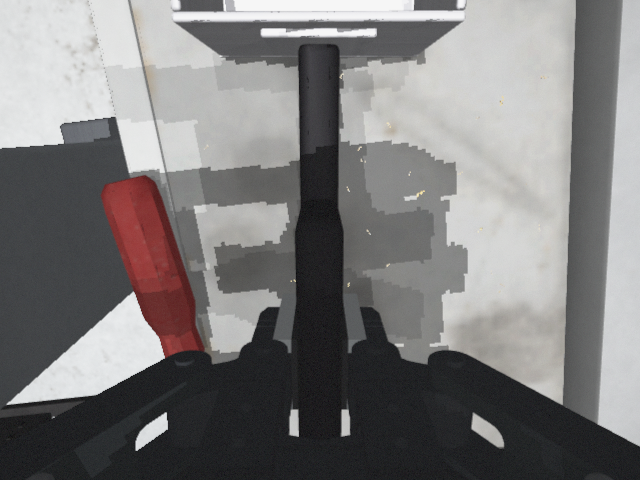

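The scoop hangs straight in the grip: back rim (172,16)–(466,16).

```bash
python3 - <<'E'
from h import *
im,K,E=load('wrist5');o=ctrl.get_obs();M=R.from_rotvec(o['tool_rot']).as_matrix()
for p,z in [((172,16),.072),((466,16),.072)]:
    w=ray(p,z,K,E); print(p,w.round(4),(M.T@(w-o['tool_pos'])).round(4))
E
```

```text
(172, 16) [0.3984 0.1375 0.072 ] [ 0.0976 -0.0415 -0.0087]
(466, 16) [0.4806 0.1276 0.072 ] [ 0.0978  0.0413 -0.0087]
```

>>> {"fn": "play_rows", "kwargs": {
  "series": [
    [0, [0.5, 0, 0], [0, 0, 0]],
    [0, [0.6, 0, 0], [0, 0, 0]],
    [0, [0.6, 0, 0], [0, 0, 0]],
    [0, [0.6, 0, 0], [0, 0, 0]],
    [0, [0.5, 0, 0], [0, 0, 0]],
    [0, [0.1, 0, 0], [0, 0, 0]],
    [0, [0, 0, 0], [0, 0, 0]]
  ]
}}

```text
t: 9.18
tool_pos: [0.4454, 0.1792, 0.0633]
tool_rot: [2.353, 2.082, -0.001]
contact_force: [0.4, 0.4, -1.4]
opening: 0.0123
grip_force: 97.6
```

```bash
python3 w.py
```

```text
cup rack mm [-56.8  -0.6   6.8] yaw 83.0 tilt [-0.0007 -0.0004] F [ 0.4  0.4 -1.4] op 0.012324093714085214 97.61914372444153 9.175
```

Raise 19 mm (rim ≈ 91 mm), then check.

>>> {"fn": "play_rows", "kwargs": {
  "series": [
    [0, [0.03, 0, -0.15], [0, 0, 0]],
    [0, [0, 0, -0.15], [0, 0, 0]],
    [0, [0, 0, -0.08], [0, 0, 0]],
    [0, [0, 0, 0], [0, 0, 0]]
  ]
}}

```text
t: 9.68
tool_pos: [0.4461, 0.1814, 0.0832]
tool_rot: [2.352, 2.081, 0.002]
contact_force: [0.7, 0.1, -1.2]
opening: 0.0123
grip_force: 97.6
```

```bash
python3 w.py; python3 - <<'E'
from h import *
im,K,E=save('side','side6')
cv2.imwrite('pics/c6.png',cv2.resize(im[130:280,230:430],(800,600),interpolation=cv2.INTER_CUBIC))
E
```

```text
cup rack mm [-54.5  -0.9  26.7] yaw 83.01 tilt [0.0004 0.0013] F [ 0.7  0.1 -1.2] op 0.012329555218901935 97.63065934181213 9.675
```

View pics/c6.png

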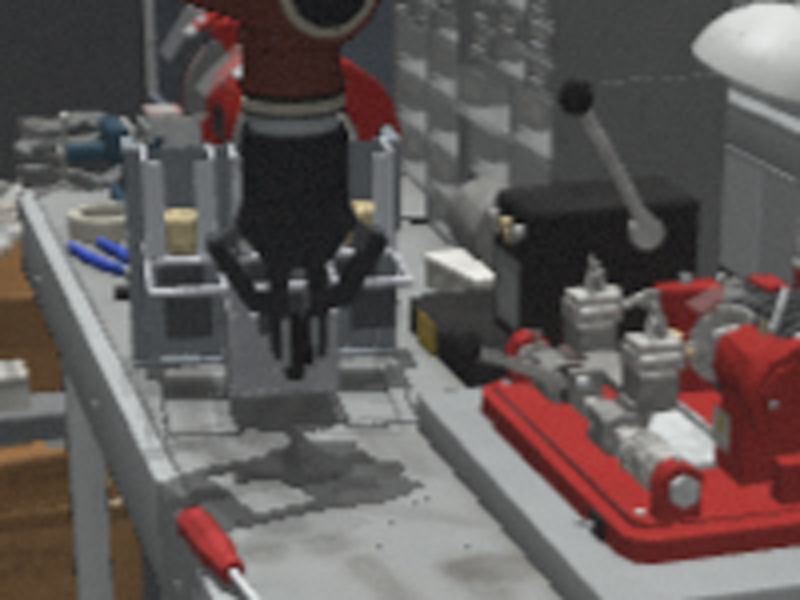

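Cup is raised under bin 2 between the tabs, with no contact force. Pushing in.

>>> {"fn": "play_rows", "kwargs": {
  "series": [
    [0, [0.15, 0, 0], [0, 0, 0]],
    [0, [0.2, 0, 0], [0, 0, 0]],
    [0, [0.25, 0, 0], [0, 0, 0]],
    [0, [0.25, 0, 0], [0, 0, 0]],
    [0, [0.2, 0, 0], [0, 0, 0]],
    [0, [0.12, 0, 0], [0, 0, 0]],
    [0, [0.06, 0, 0], [0, 0, 0]],
    [0, [0, 0, 0], [0, 0, 0]]
  ]
}}

```text
t: 10.72
tool_pos: [0.4527, 0.2425, 0.0821]
tool_rot: [-2.352, -2.082, 0.001]
contact_force: [0.4, -0.9, -2.4]
opening: 0.0121
grip_force: 100.4
```

```bash
python3 w.py
```

```text
cup rack mm [ 6.9  0.3 25.6] yaw 83.04 tilt [-0.0003 -0.0008] F [ 0.4 -0.9 -2.4] op 0.012139956101093355 100.38046717643738 10.725
```

>>> {"fn": "play_rows", "kwargs": {
  "series": [
    [0, [0.05, 0, 0], [0, 0, 0]],
    [0, [0, 0, 0], [0, 0, 0]],
    [0, [0, 0, 0], [0, 0, 0]],
    [0, [0, 0, 0], [0, 0, 0]]
  ]
}}

```text
t: 11.22
tool_pos: [0.4526, 0.2426, 0.0818]
tool_rot: [2.351, 2.081, -0.008]
contact_force: [-1.8, -9.6, 0.7]
opening: 0.0119
grip_force: 100.7
```

```bash
python3 w.py; python3 - <<'E'
from h import *
im,K,E=save('wrist','wrist7')
im2,_,_=save('side','side7')
cv2.imwrite('pics/c7.png',np.hstack([cv2.resize(im,(480,360)),cv2.resize(im2[130:270,230:354],(319,360),interpolation=cv2.INTER_CUBIC)]))
E
```

```text
cup rack mm [ 7.1  0.4 25.3] yaw 83.01 tilt [-0.0053 -0.0019] F [-1.8 -9.6  0.7] op 0.011940637199030575 100.71202754974365 11.225
```

View pics/c7.png

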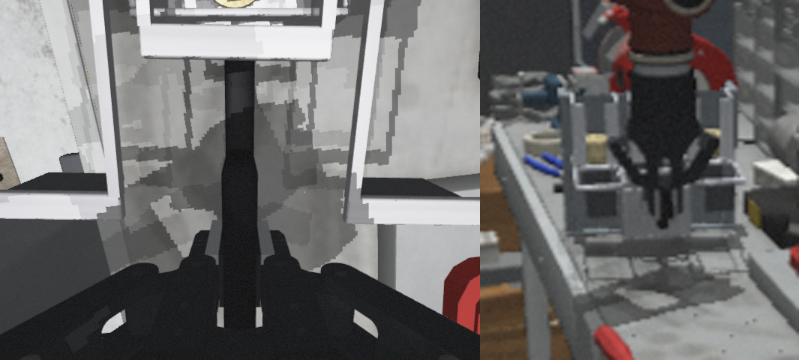

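The shutter hit its end stop (−9.6 N) and the plate is retracted; the cylinder flange shows at the top, above the cup. Drawing back to shut.

>>> {"fn": "play_rows", "kwargs": {
  "series": [
    [0, [-0.15, 0, 0], [0, 0, 0]],
    [0, [-0.2, 0, 0], [0, 0, 0]],
    [0, [-0.25, 0, 0], [0, 0, 0]],
    [0, [-0.25, 0, 0], [0, 0, 0]],
    [0, [-0.25, 0, 0], [0, 0, 0]],
    [0, [-0.15, 0, 0], [0, 0, 0]],
    [0, [-0.1, 0, 0], [0, 0, 0]],
    [0, [0, 0, 0], [0, 0, 0]]
  ]
}}

```text
t: 12.32
tool_pos: [0.4451, 0.1783, 0.0823]
tool_rot: [-2.352, -2.08, -0.002]
contact_force: [-0.9, 4.5, -2.3]
opening: 0.0124
grip_force: 100.3
```

```bash
python3 w.py
```

```text
cup rack mm [-57.6  -0.4  25.8] yaw 82.98 tilt [ 0.0019 -0.0001] F [-0.9  4.5 -2.3] op 0.012434066383271603 100.25900602340698 12.325
```

>>> {"fn": "play_rows", "kwargs": {
  "series": [
    [0, [0.1, 0, 0], [0, 0, 0]],
    [0, [0, 0, 0.2], [0, 0, 0]],
    [0, [0, 0, 0.18], [0, 0, 0]],
    [0, [0, 0.3, 0], [0, 0, 0]],
    [0, [0, 0.5, 0], [0, 0, 0]],
    [0, [0, 0.4, 0], [0, 0, 0]],
    [0, [0, 0.2, 0], [0, 0, 0]],
    [0, [0, 0, 0], [0, 0, 0]]
  ]
}}

```text
t: 13.32
tool_pos: [0.516, 0.1742, 0.0634]
tool_rot: [-2.353, -2.081, 0.0]
contact_force: [0.0, -0.1, -1.2]
opening: 0.0122
grip_force: 100.5
```

```bash
python3 w.py; python3 - <<'E'
from h import *
im,K,E=save('wrist','wrist8'); save('side','side8')
cv2.imwrite('pics/c8.png',im[:300])
E
```

```text
cup rack mm [-52.7 -71.2   6.9] yaw 82.99 tilt [-0.0001 -0.0001] F [ 0.  -0.1 -1.2] op 0.012227663533726233 100.45526504516602 13.325
```

View pics/c8.png

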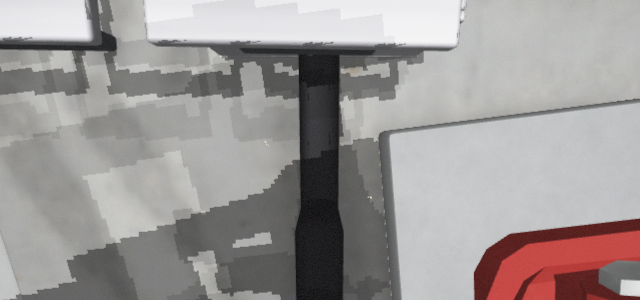

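Cup is aligned below shutter 3. Raise and push.

>>> {"fn": "play_rows", "kwargs": {
  "series": [
    [0, [0, 0, -0.15], [0, 0, 0]],
    [0, [0, 0, -0.15], [0, 0, 0]],
    [0, [0, 0, -0.08], [0, 0, 0]],
    [0, [0.15, 0, 0], [0, 0, 0]],
    [0, [0.2, 0, 0], [0, 0, 0]],
    [0, [0.25, 0, 0], [0, 0, 0]],
    [0, [0.25, 0, 0], [0, 0, 0]],
    [0, [0.2, 0, 0], [0, 0, 0]]
  ]
}}

```text
t: 14.42
tool_pos: [0.5217, 0.2276, 0.0823]
tool_rot: [-2.352, -2.083, 0.0]
contact_force: [0.8, -2.1, -0.8]
opening: 0.0122
grip_force: 100.6
```

>>> {"fn": "play_rows", "kwargs": {
  "series": [
    [0, [0.12, 0, 0], [0, 0, 0]],
    [0, [0.08, 0, 0], [0, 0, 0]],
    [0, [0, 0, 0], [0, 0, 0]],
    [0, [0, 0, 0], [0, 0, 0]],
    [0, [0, 0, 0], [0, 0, 0]]
  ]
}}

```text
t: 15.05
tool_pos: [0.5217, 0.2331, 0.0813]
tool_rot: [2.35, 2.08, -0.013]
contact_force: [-2.2, -13.9, 1.3]
opening: 0.0122
grip_force: 100.9
```

```bash
python3 w.py
```

```text
cup rack mm [  6.4 -69.3  24.8] yaw 83.02 tilt [-0.0081 -0.0031] F [ -2.2 -13.9   1.3] op 0.012170100625089537 100.86995959281921 15.05
```

>>> {"fn": "play_rows", "kwargs": {
  "series": [
    [0, [-0.15, 0, 0], [0, 0, 0]],
    [0, [-0.2, 0, 0], [0, 0, 0]],
    [0, [-0.25, 0, 0], [0, 0, 0]],
    [0, [-0.25, 0, 0], [0, 0, 0]],
    [0, [-0.25, 0, 0], [0, 0, 0]],
    [0, [-0.17, 0, 0], [0, 0, 0]],
    [0, [-0.12, 0, 0], [0, 0, 0]],
    [0, [0, 0, 0], [0, 0, 0]]
  ]
}}

```text
t: 16.05
tool_pos: [0.5143, 0.1687, 0.0823]
tool_rot: [-2.352, -2.079, -0.005]
contact_force: [0.1, 7.5, -4.2]
opening: 0.0122
grip_force: 99.9
```

```bash
python3 w.py
```

```text
cup rack mm [-58.4 -70.4  25.8] yaw 82.96 tilt [ 0.0041 -0.0001] F [ 0.1  7.5 -4.2] op 0.012220651178872251 99.94783759117126 16.05
```

Shut against its stop. Lower, go sideways 140 mm to bin 1.

>>> {"fn": "play_rows", "kwargs": {
  "series": [
    [0, [0.13, 0, 0], [0, 0, 0]],
    [0, [0, 0, 0.2], [0, 0, 0]],
    [0, [0, 0, 0.17], [0, 0, 0]],
    [0, [0, -0.4, 0], [0, 0, 0]],
    [0, [0, -0.6, 0], [0, 0, 0]],
    [0, [0, -0.6, 0], [0, 0, 0]],
    [0, [0, -0.6, 0], [0, 0, 0]],
    [0, [0, -0.4, 0], [0, 0, 0]]
  ]
}}

```text
t: 17.05
tool_pos: [0.3845, 0.1894, 0.0629]
tool_rot: [-2.352, -2.082, 0.002]
contact_force: [-0.5, 0.5, -2.1]
opening: 0.0124
grip_force: 100.4
```

>>> {"fn": "play_rows", "kwargs": {
  "series": [
    [0, [0, -0.2, 0], [0, 0, 0]],
    [0, [0, 0, 0], [0, 0, 0]]
  ]
}}

```text
t: 17.3
tool_pos: [0.376, 0.1908, 0.0636]
tool_rot: [2.352, 2.082, -0.0]
contact_force: [0.2, 0.7, -2.0]
opening: 0.0124
grip_force: 100.4
```

```bash
python3 w.py
```

```text
cup rack mm [-54.   69.8   7.1] yaw 83.04 tilt [-0.0002  0.0001] F [ 0.2  0.7 -2. ] op 0.012416006789416028 100.40032625198364 17.3
```

>>> {"fn": "play_rows", "kwargs": {
  "series": [
    [0, [0, 0, -0.15], [0, 0, 0]],
    [0, [0, 0, -0.15], [0, 0, 0]],
    [0, [0, 0, -0.07], [0, 0, 0]],
    [0, [0.15, 0, 0], [0, 0, 0]],
    [0, [0.2, 0, 0], [0, 0, 0]],
    [0, [0.25, 0, 0], [0, 0, 0]],
    [0, [0.25, 0, 0], [0, 0, 0]],
    [0, [0.2, 0, 0], [0, 0, 0]]
  ]
}}

```text
t: 18.3
tool_pos: [0.3827, 0.244, 0.0823]
tool_rot: [2.352, 2.083, -0.0]
contact_force: [-0.1, -2.4, -1.5]
opening: 0.0121
grip_force: 100.5
```

>>> {"fn": "play_rows", "kwargs": {
  "series": [
    [0, [0.13, 0, 0], [0, 0, 0]],
    [0, [0.08, 0, 0], [0, 0, 0]],
    [0, [0, 0, 0], [0, 0, 0]],
    [0, [0, 0, 0], [0, 0, 0]],
    [0, [0, 0, 0], [0, 0, 0]]
  ]
}}

```text
t: 18.92
tool_pos: [0.3829, 0.2522, 0.0815]
tool_rot: [2.352, 2.082, -0.007]
contact_force: [0.4, -5.6, -1.9]
opening: 0.012
grip_force: 100.4
```

```bash
python3 w.py
```

```text
cup rack mm [ 7.7 70.8 25. ] yaw 83.04 tilt [-0.0036 -0.0022] F [ 0.4 -5.6 -1.9] op 0.012047782769160468 100.41350483894348 18.925
```

>>> {"fn": "play_rows", "kwargs": {
  "series": [
    [0, [-0.15, 0, 0], [0, 0, 0]],
    [0, [-0.2, 0, 0], [0, 0, 0]],
    [0, [-0.25, 0, 0], [0, 0, 0]],
    [0, [-0.25, 0, 0], [0, 0, 0]],
    [0, [-0.25, 0, 0], [0, 0, 0]],
    [0, [-0.17, 0, 0], [0, 0, 0]],
    [0, [-0.12, 0, 0], [0, 0, 0]],
    [0, [0, 0, 0], [0, 0, 0]]
  ]
}}

```text
t: 19.92
tool_pos: [0.3754, 0.1878, 0.0822]
tool_rot: [-2.349, -2.074, -0.012]
contact_force: [0.2, 19.8, -9.5]
opening: 0.0124
grip_force: 99.2
```

```bash
python3 w.py
```

```text
cup rack mm [-57.1  69.8  25.7] yaw 82.89 tilt [ 0.0109 -0.0003] F [ 0.2 19.8 -9.5] op 0.012399223055107005 99.24544930458069 19.925
```

Shut firmly. Back off, lower, shift to the bin 2 lane and draw out.

>>> {"fn": "play_rows", "kwargs": {
  "series": [
    [0, [0.14, 0, 0], [0, 0, 0]],
    [0, [0, 0, 0.2], [0, 0, 0]],
    [0, [0, 0, 0.17], [0, 0, 0]],
    [0, [0, 0.4, 0], [0, 0, 0]],
    [0, [0, 0.6, 0], [0, 0, 0]],
    [0, [-0.3, 0.4, 0], [0, 0, 0]],
    [-0.0, [-0.6, 0, 0], [0, 0, 0]],
    [0, [-0.6, 0, 0], [0, 0, 0]]
  ]
}}

```text
t: 20.92
tool_pos: [0.4364, 0.1072, 0.063]
tool_rot: [-2.352, -2.082, 0.002]
contact_force: [-0.2, 0.4, -2.2]
opening: 0.0125
grip_force: 100.3
```

>>> {"fn": "play_rows", "kwargs": {
  "series": [
    [0, [-0.6, 0, 0], [0, 0, 0]],
    [0, [-0.6, 0, 0], [0, 0, 0]],
    [0, [-0.3, 0, 0], [0, 0, 0]],
    [0, [0, 0, -0.4], [0, 0, 0]],
    [0, [0, 0, -0.7], [0, 0, 0]],
    [0, [0, 0, -0.4], [0, 0, 0]],
    [0, [0, 0, 0], [0, 0, 0]]
  ]
}}

```text
t: 21.8
tool_pos: [0.429, 0.034, 0.1406]
tool_rot: [2.35, 2.08, 0.004]
contact_force: [0.5, 0.8, -1.6]
opening: 0.0123
grip_force: 100.3
```

```bash
python3 w.py; python3 - <<'E'
from h import *
im,K,E=save('scene','scene9')
i2,K,E=save('side','side9')
cv2.imwrite('pics/c9.png',np.hstack([cv2.resize(im[190:310,230:390],(400,300),interpolation=cv2.INTER_CUBIC),cv2.resize(i2[130:280,230:430],(400,300),interpolation=cv2.INTER_CUBIC)]))
E
```

```text
cup rack mm [-202.9   -2.7   84.1] yaw 83.03 tilt [0.0002 0.0041] F [ 0.5  0.8 -1.6] op 0.012314206685581619 100.31437039375305 21.8
```

View pics/c9.png

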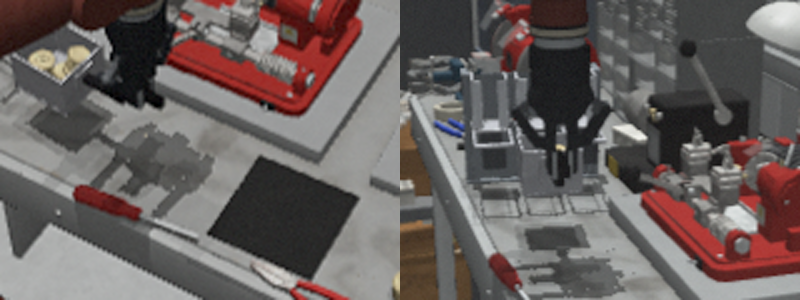

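All three old cylinders are in the cup, shutters look shut. Carry to the mat, turning the scoop so that its handle points to the robot's side, away from the new cylinders.

>>> {"fn": "play_rows", "kwargs": {
  "series": [
    [0, [-0.4, 0, 0], [0, 0, 0]],
    [0, [-0.8, 0, 0], [0, 0, 0]],
    [0, [-0.9, 0, 0], [0, 0, 0]],
    [0, [-0.9, 0, 0], [0, 0, 0]],
    [0, [-0.9, 0, 0], [0, 0, 0]],
    [0, [-0.7, 0, 0], [0, 0, 0]],
    [0, [-0.4, 0, 0], [0, 0, 0]],
    [0, [0, 0, 0], [0, 0, 0]]
  ]
}}

```text
t: 22.9
tool_pos: [0.3963, -0.2145, 0.1372]
tool_rot: [-2.353, -2.078, 0.001]
contact_force: [-0.1, -1.1, -2.1]
opening: 0.0121
grip_force: 100.4
```

>>> {"fn": "play_rows", "kwargs": {
  "series": [
    [0, [-0.2, 0, 0], [0, 0, 0.5]],
    [0, [-0.3, 0, 0], [0, 0, 0.8]],
    [0, [-0.4, 0, 0], [0, 0, 0.9]],
    [0, [-0.4, 0, 0], [0, 0, 0.9]],
    [0, [-0.3, 0, 0], [0, 0, 0.9]],
    [0, [0, 0, 0], [0, 0, 0.9]],
    [0, [0, 0, 0], [0, 0, 0.9]],
    [0, [0, 0, 0], [0, 0, 0.6]]
  ]
}}

```text
t: 23.9
tool_pos: [0.3707, -0.2872, 0.1374]
tool_rot: [-3.019, -0.857, 0.002]
contact_force: [0.1, -0.1, -2.7]
opening: 0.0127
grip_force: 100.4
```

>>> {"fn": "play_rows", "kwargs": {
  "series": [
    [0, [0, 0, 0], [0, 0, 0]]
  ]
}}

```text
t: 24.02
tool_pos: [0.3707, -0.2874, 0.1377]
tool_rot: [-3.018, -0.864, 0.001]
contact_force: [0.0, -0.1, -1.7]
opening: 0.0122
grip_force: 100.3
```

```bash
cat > m.py <<'E'
from h import *
o=ctrl.get_obs();M=R.from_rotvec(o['tool_rot']).as_matrix()
c=o['tool_pos']+M@np.array([.1415,0,0]); d=np.array([.4545,-.162,.003])-c; d[2]+=.0565
print('cup',c.round(4),'tcp',o['tool_pos'].round(4),'units to mat',(M.T@d/.05).round(2),'yaw',np.degrees(np.arctan2(M[1,0],M[0,0])),o['contact_force'].round(1),o['grip_force'],o['t'],o['q'].round(2))
E
python3 m.py
```

```text
cup [ 0.4908 -0.2125  0.1376] tcp [ 0.3707 -0.2874  0.1377] units to mat [-0.08 -1.24  1.57] yaw 31.93856286619887 [ 0.  -0.1 -1.7] 100.32407283782959 24.025 [-0.82 -0.26  2.06  0.    1.34  0.19]
```

>>> {"fn": "play_rows", "kwargs": {
  "series": [
    [0, [0, -0.4, 0], [0, 0, 0]],
    [0, [-0.08, -0.6, 0.2], [0, 0, 0]],
    [0, [0, -0.24, 0.4], [0, 0, 0]],
    [0, [0, 0, 0.4], [0, 0, 0]],
    [0, [0, 0, 0.3], [0, 0, 0]],
    [0, [0, 0, 0.15], [0, 0, 0]],
    [0, [0, 0, 0.08], [0, 0, 0]],
    [0, [0, 0, 0], [0, 0, 0]]
  ]
}}

```text
t: 25.02
tool_pos: [0.335, -0.2384, 0.0626]
tool_rot: [3.021, 0.861, 0.0]
contact_force: [0.5, 0.6, -1.4]
opening: 0.0122
grip_force: 100.3
```

```bash
python3 m.py
```

```text
cup [ 0.4552 -0.1638  0.0626] tcp [ 0.335  -0.2384  0.0626] units to mat [ 0.01 -0.04  0.06] yaw 31.828591862059508 [ 0.5  0.6 -1.4] 100.32519578933716 25.025 [-0.8  -0.32  2.25  0.    1.22  0.22]
```

>>> {"fn": "play_rows", "kwargs": {
  "series": [
    [0, [0, 0, 0.05], [0, 0, 0]],
    [0, [0, 0, 0.02], [0, 0, 0]],
    [0, [0, 0, 0], [0, 0, 0]]
  ]
}}

```text
t: 25.4
tool_pos: [0.3353, -0.2389, 0.0598]
tool_rot: [3.02, 0.861, 0.001]
contact_force: [-1.2, -1.4, 2.2]
opening: 0.0125
grip_force: 101.1
```

```bash
python3 m.py
```

```text
cup [ 0.4555 -0.1643  0.0599] tcp [ 0.3353 -0.2389  0.0598] units to mat [ 0.01 -0.05  0.01] yaw 31.81842140134575 [-1.2 -1.4  2.2] 101.06042861938477 25.4 [-0.8  -0.32  2.25 -0.    1.21  0.22]
```

Touching the mat. Release, then rise straight up.

>>> {"fn": "play_rows", "kwargs": {
  "series": [
    [0.25, [0, 0, 0], [0, 0, 0]],
    [0.4, [0, 0, 0], [0, 0, 0]],
    [0.7, [0, 0, 0], [0, 0, 0]],
    [1, [0, 0, 0], [0, 0, 0]],
    [1, [0, 0, 0], [0, 0, 0]],
    [1, [0, 0, 0], [0, 0, 0]],
    [1, [0, 0, -0.3], [0, 0, 0]],
    [1, [0, 0, -0.6], [0, 0, 0]]
  ]
}}

```text
t: 26.4
tool_pos: [0.3341, -0.2375, 0.104]
tool_rot: [-3.019, -0.861, 0.002]
contact_force: [0.7, -0.4, 0.4]
opening: 0.085
grip_force: 0.0
```

>>> {"fn": "play_rows", "kwargs": {
  "series": [
    [1, [0, 0, -1], [0, 0, 0]],
    [1, [-0.2, 0.2, -1], [0, 0, 0]],
    [1, [0, 0.5, -0.8], [0, 0, 0]],
    [1, [0, 0.8, -0.5], [0, 0, 0]],
    [1, [0, 0.7, 0], [0, 0, 0]],
    [1, [0, 0.3, 0], [0, 0, 0]],
    [1, [0, 0, 0], [0, 0, 0]]
  ]
}}

```text
t: 27.28
tool_pos: [0.3921, -0.3496, 0.2687]
tool_rot: [-3.02, -0.86, 0.001]
contact_force: [-0.2, 0.3, -0.5]
opening: 0.0852
grip_force: 0.0
```

```bash
python3 - <<'E'
from h import *
save('wrist','wrist10'); o=ctrl.get_obs(); print(o['tool_pos'],o['t'])
E
```

```text
[ 0.39184872 -0.3490892   0.26860828] 27.325
```

View pics/wrist10.png

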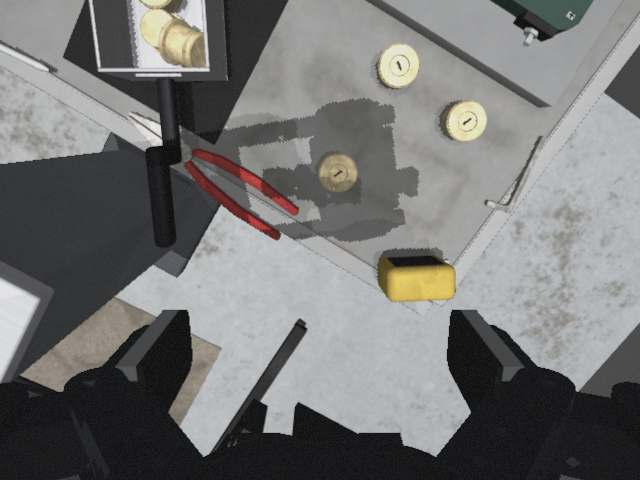

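The scoop stands on the mat with the old cylinders in it. New cylinders at (399,66), (466,121), (338,173). That was my 14th picture, so I'll measure numerically from here on.

```bash
cat > d.py <<'E'
from h import *
def brass(im):
    hsv=cv2.cvtColor(im,cv2.COLOR_BGR2HSV)
    m=cv2.inRange(hsv,(15,50,70),(38,190,255)); m=cv2.morphologyEx(m,cv2.MORPH_CLOSE,np.ones((5,5)))
    n,l,s,c=cv2.connectedComponentsWithStats(m); return [(s[i],c[i]) for i in range(1,n) if s[i][4]>150]
E
python3 - <<'E'
from d import *
im,K,E=load('wrist10')
for s,c in brass(im): print(s,c.round(1),ray(c,.03,K,E).round(4))
im,K,E=load('side1')
a=1.4431;Rm=np.array([[np.cos(a),-np.sin(a),0],[np.sin(a),np.cos(a),0],[0,0,1]]);o=np.array([.4694,.3765,0])
for q in [(-.028,.098,.195),(-.028,-.098,.195),(.028,.098,.195),(.028,-.098,.195),(-.113,.1,.115),(-.028,.098,.115),(.06,.098,.195),(.06,.098,.26),(.06,-.098,.26),(0,0,.132),(0,.07,.132)]:
    p=proj(o+Rm@np.array(q),K,E)[0]; print(q,p.round(0),'crop',((p-[160,100])*2).round(0))
E
```

```text
[ 139    0   66   67 2597] [173.7  36. ] [ 0.446  -0.1759  0.03  ]
[378  43  42  46 514] [400.8  69.3] [ 0.5225 -0.347   0.03  ]
[ 441  100   46   42 1217] [463.9 121.2] [ 0.5169 -0.4163  0.03  ]
[ 319  153   39   40 1214] [337.8 172.6] [ 0.4235 -0.3483  0.03  ]
[ 378  255   78   47 2724] [416.6 281.4] [ 0.3768 -0.4661  0.03  ]
(-0.028, 0.098, 0.195) [266. 171.] crop [212. 141.]
(-0.028, -0.098, 0.195) [329. 168.] crop [337. 136.]
(0.028, 0.098, 0.195) [265. 167.] crop [210. 133.]
(0.028, -0.098, 0.195) [326. 164.] crop [332. 129.]
(-0.113, 0.1, 0.115) [268. 204.] crop [215. 207.]
(-0.028, 0.098, 0.115) [267. 196.] crop [214. 192.]
(0.06, 0.098, 0.195) [265. 165.] crop [210. 129.]
(0.06, 0.098, 0.26) [264. 145.] crop [208.  89.]
(0.06, -0.098, 0.26) [324. 143.] crop [329.  85.]
(0, 0, 0.132) [297. 187.] crop [274. 174.]
(0, 0.07, 0.132) [275. 188.] crop [231. 176.]
```

>>> {"fn": "play_rows", "kwargs": {
  "series": [
    [0.65, [0, 0, 0], [0, 0, 0.8]],
    [0.65, [0, 0, 0], [0, 0, 0.9]],
    [0.65, [0, 0, 0], [0, 0, 0.9]],
    [0.65, [0, 0, 0], [0, 0, 0.9]],
    [0.65, [0, 0, 0], [0, 0, 0.47]],
    [0.65, [0.3, 0, 0.5], [0, 0, 0]],
    [0.65, [0.33, 0, 0.8], [0, 0, 0]],
    [0.65, [0, 0, 0], [0, 0, 0]]
  ]
}}

```text
t: 28.32
tool_pos: [0.4221, -0.3468, 0.2]
tool_rot: [-3.136, -0.004, 0.009]
contact_force: [-1.2, 0.5, -0.0]
opening: 0.0553
grip_force: 0.0
```

```bash
cat > t.py <<'E'
from h import *
import sys
# units (tool frame) to target x,y,z and yaw error
t=np.array([float(a) for a in sys.argv[1:4]]);yw=float(sys.argv[4])
o=ctrl.get_obs();M=R.from_rotvec(o['tool_rot']).as_matrix();y=np.degrees(np.arctan2(M[1,0],M[0,0]))
print('tcp',o['tool_pos'].round(4),'units',(M.T@(t-o['tool_pos'])/.05).round(2),'yaw',y.round(1),'turn z units',round(-((yw-y+180)%360-180)/8,2),'tilt',M[2,:2].round(3),'F',o['contact_force'].round(1),'op',round(o['opening'],4),round(o['grip_force'],1),'q',o['q'].round(2),o['t'])
E
python3 t.py .424 -.3475 .008 0
python3 - <<'E'
from h import *
im,K,E=load('wrist1')
for z in (.03,.06): print([ray(u,z,K,E).round(3)[:2] for u in [(458,38),(568,100),(415,72),(585,142)]])
save('wrist','wrist11')
from d import *
im,K,E=load('wrist11')
for s,c in brass(im): print(s,ray(c,.03,K,E).round(4))
E
```

```text
tcp [ 0.4221 -0.3468  0.2   ] units [0.06 0.04 3.84] yaw 0.1 turn z units 0.02 tilt [-0.006 -0.006] F [-1.2  0.5 -0. ] op 0.0553 0.0 q [-0.82 -0.11  1.82  0.    1.43  0.74] 28.325
[array([ 0.609, -0.268]), array([ 0.6  , -0.422]), array([ 0.556, -0.239]), array([ 0.566, -0.468])]
[array([ 0.6  , -0.262]), array([ 0.592, -0.408]), array([ 0.55 , -0.234]), array([ 0.56, -0.45])]
[293  43  51  55 826] [ 0.5175 -0.346   0.03  ]
[400  53  53  54 370] [ 0.5167 -0.4122  0.03  ]
[  13  124  112   90 3915] [ 0.4559 -0.1643  0.03  ]
[ 302  192   46   47 1687] [ 0.4242 -0.3488  0.03  ]
[ 424  234  103   83 4235] [ 0.3755 -0.4674  0.03  ]
[485 476  43   4 159] [ 0.1872 -0.5119  0.03  ]
```

>>> {"fn": "play_rows", "kwargs": {
  "series": [
    [0.65, [0.05, 0.02, 0.6], [0, 0, 0]],
    [0.65, [0, 0, 0.9], [0, 0, 0]],
    [0.65, [0, 0, 0.9], [0, 0, 0]],
    [0.65, [0, 0, 0.8], [0, 0, 0]],
    [0.65, [0, 0, 0.45], [0, 0, 0]],
    [0.65, [0, 0, 0.2], [0, 0, 0]],
    [0.65, [0, 0, 0], [0, 0, 0]]
  ]
}}

```text
t: 29.25
tool_pos: [0.4265, -0.3512, 0.0126]
tool_rot: [3.141, 0.002, 0.001]
contact_force: [0.4, -0.5, -0.3]
opening: 0.0553
grip_force: 0.0
```

>>> {"fn": "play_rows", "kwargs": {
  "series": [
    [0, [0, 0, 0], [0, 0, 0]],
    [0, [0, 0, 0], [0, 0, 0]],
    [0, [0, 0, 0], [0, 0, 0]],
    [0, [0, 0, 0], [0, 0, 0]],
    [0, [0, 0, 0], [0, 0, 0]]
  ],
  "force": 50
}}

```text
t: 29.88
tool_pos: [0.4273, -0.3518, 0.0137]
tool_rot: [3.139, 0.002, 0.003]
contact_force: [-1.9, 1.1, 6.6]
opening: 0.0319
grip_force: 49.3
```

```bash
python3 t.py .424 -.3475 .008 0
```

```text
tcp [ 0.4273 -0.3518  0.0137] units [-0.07 -0.09  0.11] yaw 0.1 turn z units 0.01 tilt [0.002 0.002] F [-1.9  1.1  6.6] op 0.0319 49.3 q [-0.82  0.12  1.93 -0.    1.08  0.75] 29.875
```

>>> {"fn": "play_rows", "kwargs": {
  "series": [
    [0, [0, 0, -0.3], [0, 0, 0]],
    [0, [0, 0, -0.8], [0, 0, 0]],
    [0, [0, 0, -1], [0, 0, 0]],
    [0, [0, -0.2, -1], [0, 0, 0]],
    [0, [0, -0.5, -1], [0, 0, 0]],
    [0, [0, -0.7, -0.7], [0, 0, 0]],
    [0, [0, -0.9, -0.4], [0, 0, 0]],
    [0, [0, -1, -0.2], [0, 0, 0]]
  ]
}}

```text
t: 30.88
tool_pos: [0.4263, -0.1848, 0.2843]
tool_rot: [3.139, 0.0, 0.006]
contact_force: [-0.1, 0.4, -0.5]
opening: 0.0316
grip_force: 49.7
```

>>> {"fn": "play_rows", "kwargs": {
  "series": [
    [0, [0, -1, 0], [0, 0, 0]],
    [0, [0, -1, 0], [0, 0, 0]],
    [0, [0, -1, 0], [0, 0, 0]],
    [0, [0, -1, 0], [0, 0, 0]],
    [0, [0, -1, 0], [0, 0, 0]],
    [0, [0, -1, 0], [0, 0, 0]],
    [0, [0, -1, 0], [0, 0, 0]],
    [0, [0, -1, 0], [0, 0, 0]]
  ]
}}

```text
t: 31.88
tool_pos: [0.4252, 0.216, 0.2825]
tool_rot: [-3.141, -0.002, -0.003]
contact_force: [0.9, -0.2, -0.7]
opening: 0.0317
grip_force: 49.7
```

>>> {"fn": "play_rows", "kwargs": {
  "series": [
    [0, [-0.1, -1, 0], [0, 0, -0.3]],
    [0, [-0.2, -0.8, 0], [0, 0, -0.5]],
    [0, [-0.2, -0.5, 0], [0, 0, -0.9]],
    [0, [0, -0.2, 0], [0, 0, -0.9]],
    [0, [0, 0, 0], [0, 0, -1]],
    [0, [0, 0, 0], [0, 0, -1]],
    [0, [0, 0, 0], [0, 0, -1]],
    [0, [0, 0, 0], [0, 0, -1]]
  ]
}}

```text
t: 32.88
tool_pos: [0.3935, 0.3372, 0.2823]
tool_rot: [-2.81, -1.405, -0.001]
contact_force: [0.5, -0.2, -0.4]
opening: 0.0319
grip_force: 49.8
```

>>> {"fn": "play_rows", "kwargs": {
  "series": [
    [0, [0, 0, 0], [0, 0, -1]],
    [0, [0, 0, 0], [0, 0, -1]],
    [0, [0, 0, 0], [0, 0, -1]],
    [0, [0, 0, 0], [0, 0, -0.7]],
    [0, [0, 0, 0], [0, 0, 0]]
  ]
}}

```text
t: 33.5
tool_pos: [0.3936, 0.3372, 0.2822]
tool_rot: [2.364, 2.069, 0.001]
contact_force: [-0.1, -0.2, 0.4]
opening: 0.032
grip_force: 49.8
```

```bash
python3 t.py .400 .3854 .213 82.7
```

```text
tcp [0.3936 0.3372 0.2822] units [ 0.97 -0.    1.38] yaw 82.4 turn z units -0.04 tilt [0.001 0.001] F [-0.1 -0.2  0.4] op 0.032 49.8 q [ 0.56 -0.23  1.8   0.    1.58  0.7 ] 33.5
```

>>> {"fn": "play_rows", "kwargs": {
  "series": [
    [0, [0.4, 0, 0], [0, 0, 0]],
    [0, [0.45, 0, 0.2], [0, 0, 0]],
    [0, [0.18, 0, 0.5], [0, 0, 0]],
    [0, [0, 0, 0.45], [0, 0, 0]],
    [0, [0, 0, 0.2], [0, 0, 0]],
    [0, [0, 0, 0.03], [0, 0, 0]],
    [0, [0, 0, 0], [0, 0, 0]]
  ]
}}

```text
t: 34.38
tool_pos: [0.4009, 0.3886, 0.2136]
tool_rot: [2.363, 2.07, 0.003]
contact_force: [1.1, 0.3, -0.0]
opening: 0.0319
grip_force: 49.8
```

```bash
python3 t.py .400 .3854 .213 82.7
```

```text
tcp [0.4009 0.3886 0.2136] units [-0.07 -0.01  0.01] yaw 82.4 turn z units -0.03 tilt [0.001 0.001] F [ 1.1  0.3 -0. ] op 0.0319 49.8 q [ 0.64 -0.1   1.79  0.    1.45  0.77] 34.375
```

Over bin 1 with no contact; release, rise, and look back numerically.

>>> {"fn": "play_rows", "kwargs": {
  "series": [
    [0.6, [0, 0, 0], [0, 0, 0]],
    [0.65, [0, 0, 0], [0, 0, 0]],
    [0.65, [0, 0, 0], [0, 0, 0]],
    [0.65, [0, 0, -0.5], [0, 0, 0]],
    [0.65, [-0.3, 0, -1], [0, 0, 0]],
    [0.65, [-1, 0, -1], [0, 0, 0]],
    [0.65, [-1, 0, -0.5], [0, 0, 0]],
    [0.65, [-0.3, 0, 0], [0, 0, 0]]
  ]
}}

```text
t: 35.38
tool_pos: [0.3849, 0.2641, 0.3602]
tool_rot: [2.363, 2.067, 0.01]
contact_force: [0.4, -0.4, 0.2]
opening: 0.0556
grip_force: 0.0
```

```bash
cat > binchk.py <<'E'
from d import *
import sys
im,K,E=save('wrist',sys.argv[1]); a=1.4431
for s,c in brass(im):
    for z in (.147,):
        d=ray(c,z,K,E)-[.4694,.3765,0]; print(s,'rack@z',z,np.round([np.cos(a)*d[0]+np.sin(a)*d[1],-np.sin(a)*d[0]+np.cos(a)*d[1]],4))
E
python3 binchk.py wrist12; python3 t.py .5175 -.4155 .3 0
```

```text
[291  31  45  47 173] rack@z 0.147 [-0.0065  0.0744]
[620  62  20  36 458] rack@z 0.147 [-0.0221 -0.1764]
[615 386  25  26 425] rack@z 0.147 [-0.3047 -0.2249]
tcp [0.3844 0.2634 0.3582] units [-13.1    4.45   1.16] yaw 82.3 turn z units 10.29 tilt [0.001 0.003] F [0.9 0.5 0.3] op 0.0554 0.0 q [ 0.44 -0.38  1.79 -0.    1.73  0.57] 35.425
```

>>> {"fn": "play_rows", "kwargs": {
  "series": [
    [0.65, [-0.6, 0.1, 0], [0, 0, 0]],
    [0.65, [-1, 0.2, 0], [0, 0, 0]],
    [0.65, [-1, 0.25, 0], [0, 0, 0]],
    [0.65, [-1, 0.25, 0], [0, 0, 0]],
    [0.65, [-1, 0.25, 0], [0, 0, 0]],
    [0.65, [-1, 0.25, 0], [0, 0, 0]],
    [0.65, [-1, 0.25, 0], [0, 0, 0]],
    [0.65, [-1, 0.25, 0], [0, 0, 0]]
  ]
}}

```text
t: 36.42
tool_pos: [0.4238, -0.1244, 0.3547]
tool_rot: [-2.36, -2.07, 0.0]
contact_force: [0.1, 0.7, 0.8]
opening: 0.0556
grip_force: 0.0
```

>>> {"fn": "play_rows", "kwargs": {
  "series": [
    [0.65, [-1, 0.25, 0], [0, 0, 0.2]],
    [0.65, [-1, 0.25, 0], [0, 0, 0.4]],
    [0.65, [-0.7, 0.2, 0], [0, 0, 0.7]],
    [0.65, [-0.3, 0, 0], [0, 0, 0.9]],
    [0.65, [0, 0, 0], [0, 0, 1]],
    [0.65, [0, 0, 0], [0, 0, 1]],
    [0.65, [0, 0, 0], [0, 0, 1]],
    [0.65, [0, 0, 0], [0, 0, 1]]
  ]
}}

```text
t: 37.42
tool_pos: [0.432, -0.2758, 0.3542]
tool_rot: [-3.012, -0.882, 0.002]
contact_force: [-0.2, 0.4, -0.3]
opening: 0.0555
grip_force: 0.0
```

>>> {"fn": "play_rows", "kwargs": {
  "series": [
    [0.65, [0, 0, 0], [0, 0, 1]],
    [0.65, [0, 0, 0.3], [0, 0, 1]],
    [0.65, [0, 0, 0.8], [0, 0, 1]],
    [0.65, [0, 0, 0.8], [0, 0, 1]],
    [0.65, [0, 0, 0.5], [0, 0, 0.7]],
    [0.65, [0, 0, 0], [0, 0, 0]]
  ]
}}

```text
t: 38.17
tool_pos: [0.4305, -0.2746, 0.2321]
tool_rot: [-3.134, 0.127, 0.01]
contact_force: [0.4, 0.8, 1.1]
opening: 0.0554
grip_force: 0.0
```

```bash
cat > cyl.py <<'E'
from d import *
import sys
for f in sys.argv[1:]:
    im,K,E=load(f)
    for s,c in brass(im):
        b=(s[0]+s[2]/2,s[1]+s[3]/2); print(f,s,'bbox',ray(b,.028,K,E).round(4)[:2],'cen',ray(c,.028,K,E).round(4)[:2])
E
python3 t.py .5175 -.4155 .2 0; python3 -c "
from h import *
save('wrist','wrist13')"; python3 cyl.py wrist11 wrist13
```

```text
tcp [ 0.4305 -0.2746  0.2321] units [1.97 2.67 0.62] yaw -4.6 turn z units -0.58 tilt [-0.006 -0.005] F [0.4 0.8 1.1] op 0.0554 0.0 q [-0.71 -0.22  1.87  0.    1.5   0.94] 38.175
wrist11 [293  43  51  55 826] bbox [ 0.5243 -0.3442] cen [ 0.5177 -0.346 ]
wrist11 [400  53  53  54 370] bbox [ 0.5184 -0.4182] cen [ 0.5169 -0.4126]
wrist11 [  13  124  112   90 3915] bbox [ 0.4571 -0.163 ] cen [ 0.4557 -0.1631]
wrist11 [ 302  192   46   47 1687] bbox [ 0.4234 -0.3493] cen [ 0.4238 -0.3488]
wrist11 [ 424  234  103   83 4235] bbox [ 0.3766 -0.466 ] cen [ 0.3747 -0.4681]
wrist11 [485 476  43   4 159] bbox [ 0.1848 -0.5131] cen [ 0.1852 -0.5129]
wrist13 [380  55  47  49 256] bbox [ 0.5243 -0.3442] cen [ 0.5221 -0.3409]
wrist13 [472  55  50  49 859] bbox [ 0.5186 -0.4144] cen [ 0.5168 -0.4116]
wrist13 [ 134  149  107   77 2290] bbox [ 0.4564 -0.168 ] cen [ 0.4487 -0.1782]
wrist13 [134 165  32  28 286] bbox [ 0.4655 -0.139 ] cen [ 0.4661 -0.138 ]
wrist13 [ 501  215  106   78 3983] bbox [ 0.3764 -0.4663] cen [ 0.3747 -0.4688]
wrist13 [486 452  30  14 300] bbox [ 0.1703 -0.4291] cen [ 0.1704 -0.4281]
```

>>> {"fn": "play_rows", "kwargs": {
  "series": [
    [0.65, [0, 0, 0], [0, 0, -0.58]],
    [0.65, [0.3, 0.6, 0.2], [0, 0, 0]],
    [0.65, [0.6, 1, 0.4], [0, 0, 0]],
    [0.65, [0.6, 0.9, 0.6], [0, 0, 0]],
    [0.65, [0.25, 0.33, 0.6], [0, 0, 0]],
    [0.65, [0, 0, 0.6], [0, 0, 0]],
    [0.65, [0, 0, 0], [0, 0, 0]]
  ]
}}

```text
t: 39.1
tool_pos: [0.5182, -0.4172, 0.1142]
tool_rot: [-3.138, 0.001, 0.005]
contact_force: [-0.3, 0.4, -0.0]
opening: 0.0556
grip_force: 0.0
```

```bash
python3 t.py .5175 -.4155 .013 0;  python3 -c "
from h import *
save('wrist','wrist14')"; python3 cyl.py wrist14
```

```text
tcp [ 0.5182 -0.4172  0.1142] units [-0.01 -0.03  2.02] yaw -0.0 turn z units -0.0 tilt [-0.003 -0.004] F [-0.3  0.4 -0. ] op 0.0556 0.0 q [-0.79  0.24  1.61  0.    1.3   0.78] 39.1
wrist14 [ 157  205   69   65 3425] bbox [ 0.5255 -0.3459] cen [ 0.5262 -0.3458]
wrist14 [ 293  215   62   64 3094] bbox [ 0.5201 -0.4188] cen [ 0.5199 -0.4186]
wrist14 [349 400  68  35 448] bbox [ 0.4099 -0.4558] cen [ 0.4124 -0.463 ]
```

>>> {"fn": "play_rows", "kwargs": {
  "series": [
    [0.65, [0.03, 0, 0.5], [0, 0, 0]],
    [0.65, [0, 0, 0.7], [0, 0, 0]],
    [0.65, [0, 0, 0.5], [0, 0, 0]],
    [0.65, [0, 0, 0.3], [0, 0, 0]],
    [0.65, [0, 0, 0], [0, 0, 0]],
    [0, [0, 0, 0], [0, 0, 0]],
    [0, [0, 0, 0], [0, 0, 0]],
    [0, [0, 0, 0], [0, 0, 0]]
  ]
}}

```text
t: 40.15
tool_pos: [0.5216, -0.4194, 0.0192]
tool_rot: [3.139, -0.003, 0.005]
contact_force: [-0.2, -0.1, 5.6]
opening: 0.0316
grip_force: 50.0
```

>>> {"fn": "play_rows", "kwargs": {
  "series": [
    [0, [0, 0, 0], [0, 0, 0]],
    [0, [0, 0, 0], [0, 0, 0]],
    [0, [0, 0, -0.3], [0, 0, 0]],
    [0, [0, 0, -0.8], [0, 0, 0]],
    [0, [0, 0, -1], [0, 0, 0]],
    [0, [-0.2, 0, -1], [0, 0, 0]],
    [0, [-0.3, -0.4, -1], [0, 0, 0]],
    [0, [-0.4, -0.6, -0.8], [0, 0, 0]]
  ]
}}

```text
t: 41.15
tool_pos: [0.475, -0.368, 0.2648]
tool_rot: [3.14, -0.004, 0.003]
contact_force: [0.3, -0.6, 0.1]
opening: 0.0317
grip_force: 49.8
```

```bash
python3 t.py .4694 .3765 .213 82.7
```

```text
tcp [ 0.475  -0.368   0.2648] units [ -0.15 -14.89   1.01] yaw -0.1 turn z units -10.35 tilt [0.002 0.002] F [ 0.3 -0.6  0.1] op 0.0317 49.8 q [-0.78 -0.02  1.63  0.    1.53  0.79] 41.15
```

>>> {"fn": "play_rows", "kwargs": {
  "series": [
    [0, [-0.3, -0.8, -0.3], [0, 0, 0]],
    [0, [-0.3, -1, 0], [0, 0, 0]],
    [0, [0, -1, 0], [0, 0, 0]],
    [0, [0, -1, 0], [0, 0, 0]],
    [0, [0, -1, 0], [0, 0, 0]],
    [0, [0, -1, 0], [0, 0, 0]],
    [0, [0, -1, 0], [0, 0, 0]],
    [0, [0, -1, 0], [0, 0, 0]]
  ]
}}

```text
t: 42.15
tool_pos: [0.4454, 0.0237, 0.2771]
tool_rot: [3.142, -0.003, 0.001]
contact_force: [0.5, -0.3, -0.5]
opening: 0.0313
grip_force: 49.8
```

>>> {"fn": "play_rows", "kwargs": {
  "series": [
    [0, [0, -1, 0], [0, 0, 0]],
    [0, [0, -1, 0], [0, 0, 0]],
    [0, [0, -1, 0], [0, 0, 0]],
    [0, [0.1, -1, 0], [0, 0, -0.3]],
    [0, [0.2, -1, 0], [0, 0, -0.6]],
    [0, [0, -0.5, 0], [0, 0, -0.9]],
    [0, [0, 0, 0], [0, 0, -1]],
    [0, [0, 0, 0], [0, 0, -1]]
  ]
}}

```text
t: 43.15
tool_pos: [0.4557, 0.2976, 0.2769]
tool_rot: [3.03, 0.83, -0.001]
contact_force: [0.3, 0.0, 0.5]
opening: 0.0317
grip_force: 49.8
```

>>> {"fn": "play_rows", "kwargs": {
  "series": [
    [0, [0, 0, 0], [0, 0, -1]],
    [0, [0, 0, 0], [0, 0, -1]],
    [0, [0, 0, 0], [0, 0, -1]],
    [0, [0, 0, 0], [0, 0, -1]],
    [0, [0, 0, 0], [0, 0, -1]],
    [0, [0, 0, 0], [0, 0, -1]],
    [0, [0, 0, 0], [0, 0, -0.55]],
    [0, [0, 0, 0], [0, 0, 0]]
  ]
}}

```text
t: 44.15
tool_pos: [0.4559, 0.297, 0.2769]
tool_rot: [2.359, 2.074, -0.0]
contact_force: [0.3, -0.0, -0.5]
opening: 0.0318
grip_force: 49.8
```

```bash
python3 t.py .4694 .3765 .219 82.7
```

```text
tcp [0.4559 0.297  0.2769] units [1.61 0.06 1.16] yaw 82.6 turn z units -0.01 tilt [-0. -0.] F [ 0.3 -0.  -0.5] op 0.0318 49.8 q [ 0.44 -0.16  1.75 -0.    1.56  0.57] 44.15
```

>>> {"fn": "play_rows", "kwargs": {
  "series": [
    [0, [0.5, 0.03, 0], [0, 0, 0]],
    [0, [0.7, 0.03, 0], [0, 0, 0]],
    [0, [0.45, 0, 0.3], [0, 0, 0]],
    [0, [0, 0, 0.5], [0, 0, 0]],
    [0, [0, 0, 0.3], [0, 0, 0]],
    [0, [0, 0, 0.06], [0, 0, 0]],
    [0, [0, 0, 0], [0, 0, 0]]
  ]
}}

```text
t: 45.02
tool_pos: [0.47, 0.3785, 0.2192]
tool_rot: [2.359, 2.075, 0.001]
contact_force: [-0.1, 0.2, 0.1]
opening: 0.0313
grip_force: 49.8
```

```bash
python3 t.py .4694 .3765 .219 82.7
```

```text
tcp [0.47   0.3785 0.2192] units [-0.04 -0.01  0.  ] yaw 82.7 turn z units -0.01 tilt [0.    0.001] F [-0.1  0.2  0.1] op 0.0313 49.8 q [0.55 0.01 1.68 0.   1.45 0.68] 45.025
```

>>> {"fn": "play_rows", "kwargs": {
  "series": [
    [0.6, [0, 0, 0], [0, 0, 0]],
    [0.65, [0, 0, 0], [0, 0, 0]],
    [0.65, [0, 0, 0], [0, 0, 0]],
    [0.65, [0, 0, -0.5], [0, 0, 0]],
    [0.65, [-0.3, -0.2, -1], [0, 0, 0]],
    [0.65, [-1, -0.3, -0.8], [0, 0, 0]],
    [0.65, [-1, 0, -0.5], [0, 0, 0]],
    [0.65, [-0.6, 0, 0], [0, 0, 0]]
  ]
}}

```text
t: 46.02
tool_pos: [0.428, 0.2392, 0.3606]
tool_rot: [2.357, 2.073, 0.01]
contact_force: [0.0, -0.5, -0.3]
opening: 0.0554
grip_force: 0.0
```

```bash
python3 binchk.py wrist15; python3 t.py .44 -.30 .35 82.7
```

```text
[231   0  46  52 306] rack@z 0.147 [-0.0022  0.0713]
[328   0  45  52 241] rack@z 0.147 [-0.0058  0.0021]
[574  37  19  18 264] rack@z 0.147 [-0.0144 -0.1803]
[569  59  19  16 246] rack@z 0.147 [-0.0293 -0.1789]
tcp [0.4276 0.2369 0.3592] units [-10.61   1.64   0.2 ] yaw 82.5 turn z units -0.02 tilt [-0.     0.004] F [2.3 0.6 0.3] op 0.0555 0.0 q [ 0.35 -0.32  1.74 -0.    1.72  0.48] 46.075
```

Both in. Back for the third (0.524, −0.344).

>>> {"fn": "play_rows", "kwargs": {
  "series": [
    [0.65, [-0.6, 0.05, 0], [0, 0, 0]],
    [0.65, [-1, 0.15, 0], [0, 0, 0]],
    [0.65, [-1, 0.15, 0], [0, 0, 0]],
    [0.65, [-1, 0.15, 0], [0, 0, 0]],
    [0.65, [-1, 0.15, 0], [0, 0, 0]],
    [0.65, [-1, 0.15, 0], [0, 0, 0]],
    [0.65, [-1, 0.15, 0], [0, 0, 0]],
    [0.65, [-1, 0.15, 0], [0, 0, 0]]
  ]
}}

```text
t: 47.08
tool_pos: [0.4338, -0.1451, 0.3567]
tool_rot: [2.358, 2.075, 0.001]
contact_force: [0.5, 0.4, -0.7]
opening: 0.0551
grip_force: 0.0
```

>>> {"fn": "play_rows", "kwargs": {
  "series": [
    [0.65, [-1, 0.15, 0], [0, 0, 0.2]],
    [0.65, [-1, 0.15, 0], [0, 0, 0.4]],
    [0.65, [-0.7, 0.1, 0], [0, 0, 0.7]],
    [0.65, [-0.3, 0, 0], [0, 0, 0.9]],
    [0.65, [0, 0, 0], [0, 0, 1]],
    [0.65, [0, 0, 0], [0, 0, 1]],
    [0.65, [0, 0, 0], [0, 0, 1]],
    [0.65, [0, 0, 0], [0, 0, 1]]
  ]
}}

```text
t: 48.08
tool_pos: [0.4278, -0.2941, 0.3565]
tool_rot: [-3.013, -0.888, 0.0]
contact_force: [0.5, -0.2, -0.8]
opening: 0.0556
grip_force: 0.0
```

>>> {"fn": "play_rows", "kwargs": {
  "series": [
    [0.65, [0, 0, 0], [0, 0, 1]],
    [0.65, [0, 0, 0.3], [0, 0, 1]],
    [0.65, [0, 0, 0.8], [0, 0, 1]],
    [0.65, [0, 0, 0.8], [0, 0, 1]],
    [0.65, [0, 0, 0.5], [0, 0, 0.1]],
    [0.65, [0, 0, 0], [0, 0, 0]]
  ]
}}

```text
t: 48.82
tool_pos: [0.4266, -0.2931, 0.2339]
tool_rot: [-3.138, -0.009, 0.006]
contact_force: [-0.9, 0.3, -0.3]
opening: 0.0554
grip_force: 0.0
```

```bash
python3 t.py .526 -.345 .11 0;  python3 -c "
from h import *
save('wrist','wrist16')"; python3 cyl.py wrist16
```

```text
tcp [ 0.4266 -0.2931  0.2339] units [1.99 1.06 2.47] yaw 0.3 turn z units 0.04 tilt [-0.004 -0.004] F [-0.9  0.3 -0.3] op 0.0554 0.0 q [-0.75 -0.21  1.85  0.    1.5   0.82] 48.825
wrist16 [366  59  46  48 226] bbox [ 0.5243 -0.3441] cen [ 0.5221 -0.3415]
wrist16 [ 112  130  106   81 2579] bbox [ 0.4572 -0.1674] cen [ 0.4526 -0.1713]
wrist16 [ 473  230  101   75 3731] bbox [ 0.3771 -0.466 ] cen [ 0.3749 -0.4683]
wrist16 [486 463  39  12 395] bbox [ 0.1682 -0.4763] cen [ 0.1683 -0.4735]
```

>>> {"fn": "play_rows", "kwargs": {
  "series": [
    [0.65, [0.5, 0.2, 0.2], [0, 0, 0]],
    [0.65, [0.7, 0.4, 0.4], [0, 0, 0]],
    [0.65, [0.6, 0.35, 0.6], [0, 0, 0]],
    [0.65, [0.17, 0.1, 0.7], [0, 0, 0]],
    [0.65, [0, 0, 0.5], [0, 0, 0]],
    [0.65, [0, 0, 0], [0, 0, 0]]
  ]
}}

```text
t: 49.62
tool_pos: [0.5261, -0.3459, 0.1157]
tool_rot: [-3.14, -0.009, 0.003]
contact_force: [-0.4, 0.6, -0.5]
opening: 0.0557
grip_force: 0.0
```

```bash
python3 t.py .525 -.345 .013 0;  python3 -c "
from h import *
save('wrist','wrist17')"; python3 cyl.py wrist17
```

```text
tcp [ 0.5261 -0.3459  0.1157] units [-0.02 -0.01  2.05] yaw 0.3 turn z units 0.04 tilt [-0.002 -0.002] F [-0.4  0.6 -0.5] op 0.0557 0.0 q [-0.7   0.16  1.7   0.    1.29  0.87] 49.625
wrist17 [ 287  218   62   64 3042] bbox [ 0.526  -0.3443] cen [ 0.526  -0.3441]
wrist17 [   0  343   41   66 1272] bbox [ 0.445  -0.1638] cen [ 0.441  -0.1597]
wrist17 [487 464  43  16 371] bbox [ 0.3763 -0.4691] cen [ 0.3748 -0.4707]
```

>>> {"fn": "play_rows", "kwargs": {
  "series": [
    [0.65, [0, -0.03, 0.5], [0, 0, 0]],
    [0.65, [0, 0, 0.7], [0, 0, 0]],
    [0.65, [0, 0, 0.5], [0, 0, 0]],
    [0.65, [0, 0, 0.33], [0, 0, 0]],
    [0.65, [0, 0, 0], [0, 0, 0]],
    [0, [0, 0, 0], [0, 0, 0]],
    [0, [0, 0, 0], [0, 0, 0]],
    [0, [0, 0, 0], [0, 0, 0]]
  ]
}}

```text
t: 50.68
tool_pos: [0.5276, -0.3457, 0.0175]
tool_rot: [3.139, 0.008, 0.004]
contact_force: [-0.7, 0.7, 5.5]
opening: 0.0318
grip_force: 49.7
```

>>> {"fn": "play_rows", "kwargs": {
  "series": [
    [0, [0, 0, 0], [0, 0, 0]],
    [0, [0, 0, 0], [0, 0, 0]],
    [0, [0, 0, -0.3], [0, 0, 0]],
    [0, [0, 0, -0.8], [0, 0, 0]],
    [0, [0, 0, -1], [0, 0, 0]],
    [0, [-0.2, 0, -1], [0, 0, 0]],
    [0, [-0.5, -0.4, -1], [0, 0, 0]],
    [0, [-0.6, -0.6, -0.9], [0, 0, 0]]
  ]
}}

```text
t: 51.68
tool_pos: [0.4605, -0.2949, 0.2681]
tool_rot: [3.14, 0.007, 0.002]
contact_force: [0.5, 0.4, 0.0]
opening: 0.0319
grip_force: 49.8
```

>>> {"fn": "play_rows", "kwargs": {
  "series": [
    [0, [-0.4, -0.8, -0.3], [0, 0, 0]],
    [0, [0, -1, 0], [0, 0, 0]],
    [0, [0, -1, 0], [0, 0, 0]],
    [0, [0, -1, 0], [0, 0, 0]],
    [0, [0, -1, 0], [0, 0, 0]],
    [0, [0, -1, 0], [0, 0, 0]],
    [0, [0, -1, 0], [0, 0, 0]],
    [0, [0, -1, 0], [0, 0, 0]]
  ]
}}

```text
t: 52.68
tool_pos: [0.4386, 0.0964, 0.281]
tool_rot: [3.142, 0.008, 0.003]
contact_force: [1.2, 0.1, -0.9]
opening: 0.0319
grip_force: 49.8
```

```bash
python3 t.py .5388 .3676 .219 82.7
```

```text
tcp [0.4386 0.0964 0.281 ] units [ 2.03 -5.41  1.24] yaw 0.3 turn z units -10.3 tilt [0.002 0.   ] F [ 1.2  0.1 -0.9] op 0.0319 49.8 q [ 0.05 -0.41  1.94 -0.    1.61  1.62] 52.675
```

>>> {"fn": "play_rows", "kwargs": {
  "series": [
    [0, [0.2, -0.9, 0], [0, 0, 0]],
    [0, [0.4, -0.9, 0], [0, 0, 0]],
    [0, [0.5, -0.8, 0], [0, 0, 0]],
    [0, [0.4, -0.6, 0], [0, 0, 0]],
    [0, [0.2, -0.4, 0], [0, 0, -0.5]],
    [0, [0, 0, 0], [0, 0, -0.9]],
    [0, [0, 0, 0], [0, 0, -1]],
    [0, [0, 0, 0], [0, 0, -1]]
  ]
}}

```text
t: 53.68
tool_pos: [0.5229, 0.2753, 0.2808]
tool_rot: [3.05, 0.754, 0.001]
contact_force: [-0.2, -0.6, 0.8]
opening: 0.0314
grip_force: 49.8
```

>>> {"fn": "play_rows", "kwargs": {
  "series": [
    [0, [0, 0, 0], [0, 0, -1]],
    [0, [0, 0, 0], [0, 0, -1]],
    [0, [0, 0, 0], [0, 0, -1]],
    [0, [0, 0, 0], [0, 0, -1]],
    [0, [0, 0, 0], [0, 0, -1]],
    [0, [0, 0, 0], [0, 0, -1]],
    [0, [0, 0, 0], [0, 0, -0.9]],
    [0, [0, 0, 0], [0, 0, 0]]
  ]
}}

```text
t: 54.68
tool_pos: [0.5229, 0.2752, 0.2808]
tool_rot: [2.36, 2.074, 0.001]
contact_force: [-0.6, -0.0, -0.9]
opening: 0.0317
grip_force: 49.8
```

```bash
python3 t.py .5388 .3676 .218 82.7
```

```text
tcp [0.5229 0.2752 0.2808] units [1.87 0.08 1.26] yaw 82.6 turn z units -0.01 tilt [0.    0.001] F [-0.6 -0.  -0.9] op 0.0317 49.8 q [ 0.36 -0.05  1.64 -0.    1.56  0.49] 54.675
```

>>> {"fn": "play_rows", "kwargs": {
  "series": [
    [0, [0.5, 0.03, 0], [0, 0, 0]],
    [0, [0.8, 0.05, 0], [0, 0, 0]],
    [0, [0.5, 0, 0.3], [0, 0, 0]],
    [0, [0.09, 0, 0.5], [0, 0, 0]],
    [0, [0, 0, 0.35], [0, 0, 0]],
    [0, [0, 0, 0.1], [0, 0, 0]],
    [0, [0, 0, 0], [0, 0, 0]]
  ]
}}

```text
t: 55.55
tool_pos: [0.5391, 0.3681, 0.2178]
tool_rot: [2.359, 2.074, -0.0]
contact_force: [0.2, -0.7, -0.6]
opening: 0.0315
grip_force: 49.8
```

```bash
python3 t.py .5388 .3676 .218 82.7
```

```text
tcp [0.5391 0.3681 0.2178] units [-0.01 -0.   -0.  ] yaw 82.6 turn z units -0.01 tilt [-0.  0.] F [ 0.2 -0.7 -0.6] op 0.0315 49.8 q [ 0.49  0.13  1.56 -0.    1.46  0.61] 55.55
```

>>> {"fn": "play_rows", "kwargs": {
  "series": [
    [0.6, [0, 0, 0], [0, 0, 0]],
    [0.65, [0, 0, 0], [0, 0, 0]],
    [0.65, [0, 0, 0], [0, 0, 0]],
    [0.65, [0, 0, -0.5], [0, 0, 0]],
    [0.65, [-0.3, -0.4, -1], [0, 0, 0]],
    [0.65, [-1, -0.6, -0.9], [0, 0, 0]],
    [0.65, [-1, -0.6, -0.9], [0, 0, 0]],
    [0.65, [-1, -0.4, -0.4], [0, 0, 0]]
  ]
}}

```text
t: 56.55
tool_pos: [0.4291, 0.2307, 0.3923]
tool_rot: [2.356, 2.076, 0.007]
contact_force: [-0.2, -0.3, -0.0]
opening: 0.0559
grip_force: 0.0
```

>>> {"fn": "play_rows", "kwargs": {
  "series": [
    [0.65, [-0.6, 0, 0], [0, 0, 0]],
    [0.65, [0, 0, 0], [0, 0, 0]]
  ]
}}

```text
t: 56.8
tool_pos: [0.4259, 0.2005, 0.3902]
tool_rot: [2.36, 2.072, 0.004]
contact_force: [0.0, 1.2, -0.1]
opening: 0.0554
grip_force: 0.0
```

```bash
python3 binchk.py wrist18; python3 - <<'E'
from d import *
im,K,E=load('wrist18')
a=1.4431;Rm=np.array([[np.cos(a),-np.sin(a),0],[np.sin(a),np.cos(a),0],[0,0,1]]);o=np.array([.4694,.3765,0])
# shutter front edge check: brightness profile along rack x at z .115 for each bin's frame
g=cv2.cvtColor(im,cv2.COLOR_BGR2GRAY)
im3,K3,E3=load('wrist3');g3=cv2.cvtColor(im3,cv2.COLOR_BGR2GRAY)
for y in (.07,0,-.07):
    for y2 in (y-.0285,y+.0285):
        f=lambda g,K,E:[int(g[int(v),int(u)]) if 0<=u<640 and 0<=v<480 else -1 for u,v in proj(np.array([o+Rm@np.array([x,y2,.1155]) for x in np.arange(-.125,-.04,.006)]),K,E)]
        print(y2,f(g,K,E),f(g3,K3,E3))
# scoop via scene view: mat+scoop rim in wrist view
for c in [(.4555,-.164,.04)]: print(proj(np.array(c),K,E))
E
python3 t.py .4555 -.25 .3 82
```

```text
[330   0  27   9 172] rack@z 0.147 [-0.017   0.0006]
[555  14  18  17 233] rack@z 0.147 [-0.0311 -0.1799]
[559 320  23  48 493] rack@z 0.147 [-0.3128 -0.228 ]
0.04150000000000001 [150, 156, 113, 223, 232, 232, 227, 229, 229, 229, 229, 227, 238, 237, 237] [156, 104, 90, 91, 183, 180, 229, 224, 225, 225, 226, 227, 228, 227, 227]
0.0985 [186, 185, 195, 236, 237, 230, 237, 237, 233, 238, 238, 238, 238, 236, 235] [67, 115, 110, 236, 225, 236, 233, 236, 230, 235, 236, 235, 230, 230, 219]
-0.0285 [101, 174, 178, 228, 229, 233, 235, 236, 238, 232, 233, 236, 238, 238, 235] [109, 112, 99, 118, 144, 116, 112, 116, 118, 111, 142, 227, 233, 236, 236]
0.0285 [126, 137, 131, 239, 239, 238, 238, 239, 238, 238, 238, 238, 239, 238, 237] [176, 107, 86, 117, 116, 232, 232, 235, 235, 235, 236, 235, 236, 235, 235]
-0.0985 [151, 168, 175, 227, 230, 233, 229, 234, 231, 234, 230, 233, 231, 232, 231] [175, 173, 131, 184, 226, 232, 227, 231, 226, 233, 234, 231, 234, 231, 234]
-0.04150000000000001 [145, 153, 107, 239, 238, 238, 239, 238, 239, 237, 238, 238, 237, 237, 231] [100, 99, 88, 148, 152, 155, 118, 118, 117, 117, 145, 236, 235, 235, 235]
[[374.37177129 448.18887085]]
tcp [0.426  0.2014 0.3895] units [-8.88  1.74  1.78] yaw 82.6 turn z units 0.08 tilt [0.001 0.001] F [-0.5  0.2 -0.6] op 0.0556 0.0 q [ 0.28 -0.36  1.73  0.    1.78  0.41] 56.85
```

Shutter front edges all match the shut position. Check the bins, then the scoop.

>>> {"fn": "play_rows", "kwargs": {
  "series": [
    [0.65, [0.7, 0, 0], [0, 0, 0]],
    [0.65, [0.8, 0, 0], [0, 0, 0]],
    [0.65, [0, 0, 0], [0, 0, 0]]
  ]
}}

```text
t: 57.22
tool_pos: [0.4354, 0.2787, 0.3876]
tool_rot: [-2.353, -2.079, 0.004]
contact_force: [0.1, -0.3, -0.5]
opening: 0.0552
grip_force: 0.0
```

```bash
python3 binchk.py wrist19; python3 t.py .4555 -.25 .3 82
```

```text
[240  65  42  41 375] rack@z 0.147 [-0.0042  0.0738]
[426  64  25  42 326] rack@z 0.147 [-0.0012 -0.0791]
[548  93  21  33 440] rack@z 0.147 [-0.0195 -0.1805]
tcp [0.4354 0.2776 0.3878] units [-10.42   1.71   1.77] yaw 82.9 turn z units 0.11 tilt [-0.001 -0.002] F [ 0.5 -0.4 -0.7] op 0.0556 0.0 q [ 0.42 -0.25  1.64  0.    1.76  0.55] 57.275
```

>>> {"fn": "play_rows", "kwargs": {
  "series": [
    [0.65, [-0.7, 0.1, 0], [0, 0, 0]],
    [0.65, [-1, 0, 0], [0, 0, 0]],
    [0.65, [-1, 0, 0], [0, 0, 0]],
    [0.65, [-1, 0, 0], [0, 0, 0]],
    [0.65, [-1, 0, 0], [0, 0, 0]],
    [0.65, [-1, 0, 0], [0, 0, 0]],
    [0.65, [-1, 0, 0], [0, 0, 0]],
    [0.65, [0, 0, 0], [0, 0, 0]]
  ]
}}

```text
t: 58.28
tool_pos: [0.3973, -0.0596, 0.3887]
tool_rot: [-2.365, -2.067, 0.001]
contact_force: [0.1, 0.7, 0.0]
opening: 0.0557
grip_force: 0.0
```

```bash
python3 -c "
from h import *
save('wrist','wrist20')"; python3 cyl.py wrist16 wrist20; python3 - <<'E'
from h import *
# scoop position: does image at placement-time prediction match? correlate ortho patch at rim height
def ortho(f):
    im,K,E=load(f); xs,ys=np.meshgrid(np.arange(.36,.55,.001),np.arange(-.26,-.06,.001))
    p=proj(np.stack([xs.ravel(),ys.ravel(),0*xs.ravel()+.068],1),K,E).astype(np.float32).reshape(*xs.shape,2)
    return cv2.cvtColor(cv2.remap(im,p[...,0],p[...,1],cv2.INTER_LINEAR),cv2.COLOR_BGR2GRAY)
a=ortho('wrist16');b=ortho('wrist20'); print(a.shape,(a==0).mean(),(b==0).mean())
t=a[40:150,40:150]; r=cv2.matchTemplate(b,t,cv2.TM_CCOEFF_NORMED); print(cv2.minMaxLoc(r))
E
```

```text
wrist16 [366  59  46  48 226] bbox [ 0.5243 -0.3441] cen [ 0.5221 -0.3415]
wrist16 [ 112  130  106   81 2579] bbox [ 0.4572 -0.1674] cen [ 0.4526 -0.1713]
wrist16 [ 473  230  101   75 3731] bbox [ 0.3771 -0.466 ] cen [ 0.3749 -0.4683]
wrist16 [486 463  39  12 395] bbox [ 0.1682 -0.4763] cen [ 0.1683 -0.4735]
wrist20 [599  38  29  28 548] bbox [0.7318 0.0408] cen [0.7308 0.0416]
wrist20 [354 233  49  37 617] bbox [ 0.4582 -0.1494] cen [ 0.4559 -0.1483]
wrist20 [357 272  31  33 588] bbox [ 0.446  -0.1965] cen [ 0.4456 -0.1945]
wrist20 [590 359  25  33 451] bbox [ 0.7359 -0.3596] cen [ 0.735 -0.352]
wrist20 [135 450  15  30 210] bbox [ 0.0965 -0.4188] cen [ 0.0964 -0.4181]
(200, 191) 0.027591623036649214 0.0
(-0.29564881324768066, 0.4763859510421753, (61, 24), (36, 73))
```

```bash
cat > rim.py <<'E'
from h import *
from scipy.optimize import differential_evolution
import sys
def fit(f):
    im,K,E=load(f); G=np.zeros(im.shape[:2],np.float32)
    for c in range(3):
        g=im[...,c].astype(np.float32); G=np.maximum(G,np.hypot(cv2.Sobel(g,5,1,0),cv2.Sobel(g,5,0,1)))
    G=cv2.GaussianBlur(np.minimum(G,250),(0,0),1.2)
    s=np.linspace(-1,1,40); L=[]
    for a,b in [(.045,.042),(.042,.039)]:
        L+=[(a*t,b) for t in s]+[(a*t,-b) for t in s]+[(a,b*t) for t in s]+[(-a,b*t) for t in s]
    L=np.array(L)
    def sc(p):
        c,q=np.cos(p[2]),np.sin(p[2]); P=np.stack([p[0]+c*L[:,0]-q*L[:,1],p[1]+q*L[:,0]+c*L[:,1],0*L[:,0]+.068],1)
        uv=proj(P,K,E).astype(np.float32); return -cv2.remap(G,uv[:,:1],uv[:,1:],cv2.INTER_LINEAR).mean()
    r=differential_evolution(sc,[(.36,.54),(-.25,-.08),(0.1,1.1)],popsize=40,seed=1,maxiter=200); print(f,r.x.round(4),np.degrees(r.x[2]).round(1),-r.fun,'at placement',-sc([.4555,-.1643,.555]))
for f in sys.argv[1:]: fit(f)
E
python3 rim.py wrist16 wrist20 wrist13
```

```text
wrist16 [ 0.4546 -0.1639  0.558 ] 32.0 168.91558837890625 at placement 157.04013
wrist20 [ 0.4549 -0.1633  0.5593] 32.0 187.15447998046875 at placement 181.97275
wrist13 [ 0.4547 -0.1639  0.5583] 32.0 160.1193 at placement 148.65933
```

The scoop stands within 2 mm of the mat's centre, the shutters are shut and a cylinder has been seen in every bin. Handing in.

```bash
python3 -c "
from station import ctrl
print(ctrl.finish_job())"
```

```text
the job is handed in; nothing more can be done
None
```

I handed the job in with all three old cylinders in the scoop upright on the mat (about 2 mm off centre), all three shutters shut and the three new cylinders one to a bin; no verdict was shown.

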